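Fit the drive sleeves to a bench drive bank

ROBOT

A 6-joint arm with a two-finger parallel gripper is mounted at the origin on a cart in front of the work surface, level with it; the furniture and walls round the work are solid. World frame = base frame: x ahead of the robot, y to its left, z up, the work surface at z = 0. Lengths are in m, angles in rad, forces in N, time in s.
With the tool pointing down it reaches from about 0.35 to 0.775 m from the base axis. Payload 7.3 kg.
Tool frame: the origin (TCP) lies between the finger pads; the fingertips stand 17 mm ahead of it and the grasp point (between the pads) lies 2 mm behind it; z points along the fingers, y is the line along which they close (so a half turn about z gives the same grasp; the last joint's range is limited). The gripper opens to 92 mm and grips with 3 to 60 N. Pads are 19 mm wide; open, the fingers measure 130 mm over their backs; the gripper's body (75 mm by 190 mm) begins 47 mm behind the grasp point.
Start: joints at [-1.309, 0.342, 1.524, -0, 1.275, -0.146], TCP at [0.208, -0.482, 0.209] pointing down, gripper open.
Joint ranges: [-2.53, 2.53], [-0.77, 2.02], [0.04, 2.7], [-1, 4.14], [0.28, 2.66], [-3.11, 3.11]. Speed limits (rad/s): [2.57, 2.57, 3.14, 3.14, 3.14, 3.14].

INTERFACE

Orientations are given as [roll, pitch, yaw] about the fixed x, y, z axes, in that order (R = Rz(yaw) Ry(pitch) Rx(roll)).
In Python, from cell import robot, optics gives the robot as it stands.
- The arm moves only by the tool play_rows, never from a script. Its argument "rows" is a list of rows, each a list of 7 numbers: the shift along the tool's x, y, z in cm, then the turn, a rotation vector about the tool's x, y, z in rad, then the opening, from 0 (shut) to 1 (fully open). In form: [[tx, ty, tz, wx, wy, wz, grip], ...]. A call has 1 to 20 rows; each row is the pose to reach, as a shift and turn from the pose commanded when the call began, along the tool's axes at that moment; what a row does not reach only later rows make up. A row lasts 1/10 s, in which the tool goes at most 50 mm and 8.59 degrees, less where a joint would pass 70% of its speed; a pose out of reach is approached as far as the arm can. A call with a gripper value outside its range is refused whole. The fingers move at their own pace and stop on an object; "squeeze" is the grip in N (left out, the last holds). Time passes only in rows, so rows that repeat a pose let the fingers close. It gives the time, the measured TCP pose, the force, the opening and the grip force at its end, in the units of the state.
- robot.observe(): the state, without advancing time (a new reading comes with each control period).
- optics.read_camera(name): name is "scene" or "top" or "wrist"; returns (picture, depth): 384x512x3 uint8, red, green, blue; 384x512 float32, m along the optical axis (not along the pixel's ray), 0 where there is no reading.
- optics.camera_model(name): a dict with "fx", "fy", "cx", "cy" (pixels), "origin" and "rotation" of the camera in the world; the wrist camera has in their place "tool_from_camera" (4x4, takes a point from camera to tool coordinates, whose origin is the TCP and whose axes are the flange's). Camera axes: x right, y up, looking along -z (the intrinsics and any distortion apply to the point x, -y, -z); pixel columns grow to the right and rows downward; lengths in m; the calibration is good to about 2 mm. The wrist camera is an equidistant fisheye: a pixel r from the principal point sees the ray r / f radians off the axis. A picture is of the moment at which its call begins: read the wrist's pose just before it. camera_model takes no time and is no camera call.
- robot.hand_in(): hands the job in; it is judged then, once.
The state is a dict: "time": time; "qpos": joint angles; "qvel": joint speeds; "joint_efforts": joint torques, N m; "tool_pos": TCP position; "tool_rot": TCP orientation; "contact_force": force on the tool from outside, world axes, zero at the start; "torque": the same for the moment, N m; "opening": finger opening in m; "grip_force": force on a finger pad.
Only numpy, scipy, OpenCV 4.12 (cv2) and the standard library are available. Lean on these libraries where they do the work, as an engineer would, in place of code of your own. Each camera call takes 0.05 s, during which the arm holds its last target. There are 200 camera calls.

TASK

Make the bench drive ready for use: take the transit clip off the capped shaft and hang it astride the clip rail, then lift every cap off its shaft and stand it upright, open end down, in a well of the cap tray. Then slide each drive sleeve on the desk (there are two or three), groove end down as it stands, over a shaft of its own until it sits fully home on the housing; lower it, do not let it drop. Leave the tally counter and the tape roll where they are, and everything released and at rest.

Things in the scene. Friction and masses are not known exactly. Their poses are not given: they have to be found in the camera images.
- clip_mid (a point): Transit clip: a loose steel strap, an upside-down U, 58 mm over the outsides of its two legs (48 mm between them, along its x axis), 30 mm wide along y, 66 mm high. At the start its bridge lies on a capped shaft. The point is its centre, half-way up: underside of the 6 mm bridge 27 mm above it, top 33 mm above, leg ends 33 mm below. Can be gripped across the outsides of the legs.
- rail_mid (a point): Clip rail: a fixed horizontal round steel bar, 14 mm thick and 160 mm long, on two posts at its ends with round feet. The point is the middle of the bar's centre line, 130 mm above the desk; y runs along the bar, x across it, z is up.
- tally_counter: Hand tally counter, about 23 x 74 x 54 mm, loose on the desk to the left. Origin under its centre. It is a bystander and stays where it is.
- tape_roll: Roll of brown tape, about 92 mm across and 48 mm high, loose on the desk at the right. Origin under its centre. It is a bystander and stays where it is.
- cap_0_mid (a point): A protective cap: a loose black square cap, 36 x 36 mm, 60 mm tall, closed at the top with a socket 26 mm wide and 48 mm deep below, sitting loosely over the upper part of a shaft at the start. This one carries the clip. The point is its centre, half-way up (30 mm above its rim, 30 mm below its top); x and y are square to its sides, z is up.
- cap_1_mid (a point): A protective cap: a loose black square cap, 36 x 36 mm, 60 mm tall, closed at the top with a socket 26 mm wide and 48 mm deep below, sitting loosely over the upper part of a shaft at the start. An absent one has no pose; two or three caps are there in all. The point is its centre, half-way up (30 mm above its rim, 30 mm below its top); x and y are square to its sides, z is up.
- cap_2_mid (a point): A protective cap: a loose black square cap, 36 x 36 mm, 60 mm tall, closed at the top with a socket 26 mm wide and 48 mm deep below, sitting loosely over the upper part of a shaft at the start. An absent one has no pose; two or three caps are there in all. The point is its centre, half-way up (30 mm above its rim, 30 mm below its top); x and y are square to its sides, z is up.
- shaft_0_seat (a point): Foot of drive shaft 0 of three: the shaft's centre at the top face of the drive bank's housing, where a sleeve seats. The bank is a fixed low grey box 90 x 230 mm, 30 mm high, with three upright square steel shafts 22 x 22 mm in a row along its y axis, 75 mm apart; each stands 70 mm above this point, the uppermost 10 mm tapering to 14 mm. x and y are square to the shaft's flats, z is up.
- shaft_1_seat (a point): Foot of drive shaft 1 of three: the shaft's centre at the top face of the drive bank's housing, where a sleeve seats. The bank is a fixed low grey box 90 x 230 mm, 30 mm high, with three upright square steel shafts 22 x 22 mm in a row along its y axis, 75 mm apart; each stands 70 mm above this point, the uppermost 10 mm tapering to 14 mm. x and y are square to the shaft's flats, z is up.
- shaft_2_seat (a point): Foot of drive shaft 2 of three: the shaft's centre at the top face of the drive bank's housing, where a sleeve seats. The bank is a fixed low grey box 90 x 230 mm, 30 mm high, with three upright square steel shafts 22 x 22 mm in a row along its y axis, 75 mm apart; each stands 70 mm above this point, the uppermost 10 mm tapering to 14 mm. x and y are square to the shaft's flats, z is up.
- well_0 (a point): Well 0 of the cap tray, a fixed grey open tray 56 x 158 mm, 18 mm high, with three square wells 46 x 46 mm in a row along its y axis, 51 mm apart. The point is the centre of the well's floor, 5 mm above the desk; x and y are square to the tray's sides.
- well_1 (a point): Well 1 of the cap tray, a fixed grey open tray 56 x 158 mm, 18 mm high, with three square wells 46 x 46 mm in a row along its y axis, 51 mm apart. The point is the centre of the well's floor, 5 mm above the desk; x and y are square to the tray's sides.
- well_2 (a point): Well 2 of the cap tray, a fixed grey open tray 56 x 158 mm, 18 mm high, with three square wells 46 x 46 mm in a row along its y axis, 51 mm apart. The point is the centre of the well's floor, 5 mm above the desk; x and y are square to the tray's sides.
- sleeve_0_mid (a point): A drive sleeve: a loose square aluminium block, 48 x 48 mm and 54 mm high, with a 25 x 25 mm square hole through it from top to bottom (1.5 mm play each side of the shaft) and a shallow groove round it near the foot. Two or three such sleeves are there; an absent one has no pose. The point is its centre, 27 mm above its underside; x and y are square to its sides and hole.
- sleeve_1_mid (a point): A drive sleeve: a loose square aluminium block, 48 x 48 mm and 54 mm high, with a 25 x 25 mm square hole through it from top to bottom (1.5 mm play each side of the shaft) and a shallow groove round it near the foot. Two or three such sleeves are there; an absent one has no pose. The point is its centre, 27 mm above its underside; x and y are square to its sides and hole.
- sleeve_2_mid (a point): A drive sleeve: a loose square aluminium block, 48 x 48 mm and 54 mm high, with a 25 x 25 mm square hole through it from top to bottom (1.5 mm play each side of the shaft) and a shallow groove round it near the foot. Two or three such sleeves are there; an absent one has no pose. The point is its centre, 27 mm above its underside; x and y are square to its sides and hole.
Not all that is in view belongs to the job. What is shaped like the part that bears sleeve_1_mid but orange is not meant. What is shaped like the part that bears clip_mid but yellow is not meant.

How it is judged:
On the way, in this order (a step that is already met when the one before it is completed fails the run):
1. the transit clip hangs astride the clip rail (x of clip_mid in the frame of rail_mid between -0.02 and 0.02 m and y of clip_mid in the frame of rail_mid between -0.065 and 0.065 m and z of clip_mid in the frame of rail_mid between -0.027 and -0.012 m and angle between clip_mid's own z axis and vertical below 0.25 rad and angle between the x axis of clip_mid and the x axis of rail_mid, either way round below 0.45 rad), for 0.2 s.
2. every cap stands upright in a well of the cap tray ((horizontal distance between cap_0_mid and well_0 below 0.012 m or horizontal distance between cap_0_mid and well_1 below 0.012 m or horizontal distance between cap_0_mid and well_2 below 0.012 m) and z of each of cap_0_mid, cap_1_mid, cap_2_mid in the frame of well_0 below 0.034 m and angle between each of cap_0_mid, cap_1_mid, cap_2_mid's own z axis and vertical below 0.1 rad and (horizontal distance between cap_1_mid and well_0 below 0.012 m or horizontal distance between cap_1_mid and well_1 below 0.012 m or horizontal distance between cap_1_mid and well_2 below 0.012 m) and (horizontal distance between cap_2_mid and well_0 below 0.012 m or horizontal distance between cap_2_mid and well_1 below 0.012 m or horizontal distance between cap_2_mid and well_2 below 0.012 m)), for 0.2 s.
3. every sleeve sits fully home on a shaft ((horizontal distance between sleeve_0_mid and shaft_0_seat below 0.005 m or horizontal distance between sleeve_0_mid and shaft_1_seat below 0.005 m or horizontal distance between sleeve_0_mid and shaft_2_seat below 0.005 m) and z of each of sleeve_0_mid, sleeve_1_mid, sleeve_2_mid in the frame of shaft_0_seat below 0.03 m and angle between each of sleeve_0_mid, sleeve_1_mid, sleeve_2_mid's own z axis and vertical below 0.06 rad and (horizontal distance between sleeve_1_mid and shaft_0_seat below 0.005 m or horizontal distance between sleeve_1_mid and shaft_1_seat below 0.005 m or horizontal distance between sleeve_1_mid and shaft_2_seat below 0.005 m) and (horizontal distance between sleeve_2_mid and shaft_0_seat below 0.005 m or horizontal distance between sleeve_2_mid and shaft_1_seat below 0.005 m or horizontal distance between sleeve_2_mid and shaft_2_seat below 0.005 m)), for 0.2 s.
At the end, for the whole second after the job is handed in: Clip astride the rail bar (within 20 mm across, 65 mm along, tilt under 0.25 rad, 0.45 rad of square); every cap upright on the floor of a tray well; every sleeve on a shaft (within 5 mm of its axis, 0.06 rad) and within 3 mm of the housing; all released and at rest (all of step 1 and all of step 2 and all of step 3 and linear speed of each of sleeve_0, sleeve_1, sleeve_2, cap_0, cap_1, cap_2, clip below 0.03 m/s); the robot touches nothing.
It fails at once if a sleeve is let drop down a shaft (falls faster than 0.6 m/s, as from about 2 cm) (((horizontal distance between sleeve_0_mid and shaft_0_seat below 0.01 m or horizontal distance between sleeve_0_mid and shaft_1_seat below 0.01 m or horizontal distance between sleeve_0_mid and shaft_2_seat below 0.01 m) and contact force between the fingers and sleeve_0 below 0.05 N and linear speed of sleeve_0 above 0.6 m/s) or ((horizontal distance between sleeve_1_mid and shaft_0_seat below 0.01 m or horizontal distance between sleeve_1_mid and shaft_1_seat below 0.01 m or horizontal distance between sleeve_1_mid and shaft_2_seat below 0.01 m) and contact force between the fingers and sleeve_1 below 0.05 N and linear speed of sleeve_1 above 0.6 m/s) or ((horizontal distance between sleeve_2_mid and shaft_0_seat below 0.01 m or horizontal distance between sleeve_2_mid and shaft_1_seat below 0.01 m or horizontal distance between sleeve_2_mid and shaft_2_seat below 0.01 m) and contact force between the fingers and sleeve_2 below 0.05 N and linear speed of sleeve_2 above 0.6 m/s)).
It fails at once if the tally counter or the tape roll is moved by more than 3 cm (distance of any of tally_counter, tape_roll from where it was at the start of the episode above 0.03 m).
Of cap_1, cap_2 only 1 to 2 are there at a start; the rules pass over those that are not, and their reading is None.
Of sleeve_0, sleeve_1, sleeve_2 only 2 to 3 are there at a start; the rules pass over those that are not, and their reading is None.
At some moment in a run one of sleeve_0, sleeve_1, sleeve_2 may be knocked a few centimetres aside while the robot is not near it.
It also fails if it takes over 210 s, if anything falls off the work surface, if the arm or the gripper's body presses on something with over 40 N, if the wrist force passes 120 N, or if a joint passes its speed limit or range.

## Working session

There is one attempt and no reset: what is moved stays moved. The work goes in short steps, Python scripts to look and compute and a tool call to move; the robot and the scene stay as the last step left them, time stands still between calls to the robot, and variables do not carry over. Pictures are saved under pics/ and viewed, at most 14 in all, crops included, and the job is handed in when it is done.

Besides the shell and the picture viewer there is one more tool, called after "Call:" by a JSON object that holds its "method" and its "body", one argument or row to a line. play_rows: Moves the arm, as the interface text tells. Its arguments: {"type":"object","properties":{"rows":{"type":"array"},"squeeze":{"type":"number"}},"required":["rows"]}

```bash
ls; mkdir -p pics; python3 - <<'E'
from cell import robot, optics
import cv2,numpy as np
s=robot.observe();print(s['time'],s['tool_pos'],s['tool_rot'],s['opening'])
for n in("scene","top"):
    p,d=optics.read_camera(n);cv2.imwrite(f'pics/{n}0.png',p[:,:,::-1]);np.savez(f'{n}0.npz',p=p,d=d)
    m=optics.camera_model(n);print(n,m)
print(optics.camera_model("wrist"))
E
```

```text
pics
0.0 [ 0.20811266 -0.48150623  0.20863066] [-3.14002811e+00 -2.40114229e-04  4.07794523e-01] 0.09167435907044438
scene {'fx': 490.4695313609765, 'fy': 490.4695313609765, 'cx': 259.3989038369846, 'cy': 189.11645001935395, 'origin': array([-0.15786337,  0.74853668,  1.41356014]), 'rotation': array([ 0.67505655,  0.01635807, -2.38672559])}
top {'fx': 486.62103407231825, 'fy': 486.62103407231825, 'cx': 258.1308940700274, 'cy': 194.8299328358681, 'origin': array([ 0.14870138, -0.07347996,  1.80814749]), 'rotation': array([ 2.58987478e-01, -9.48388884e-04, -1.37019259e+00])}
{'fx': 297.3186396354542, 'fy': 297.3186396354542, 'cx': 253.09859497608767, 'cy': 194.43890350702716, 'tool_from_camera': array([[-5.14130067e-04,  9.62292533e-01,  2.72016205e-01,
         7.39548468e-02],
       [ 9.99999738e-01,  6.33101647e-04, -3.49608052e-04,
         9.43705193e-05],
       [-5.08639126e-04,  2.72015955e-01, -9.62292607e-01,
        -1.74493531e-01],
       [ 0.00000000e+00,  0.00000000e+00,  0.00000000e+00,
         1.00000000e+00]])}
```

View pics/top0.png

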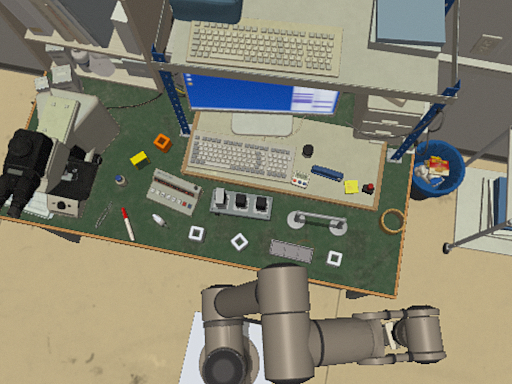

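View pics/scene0.png

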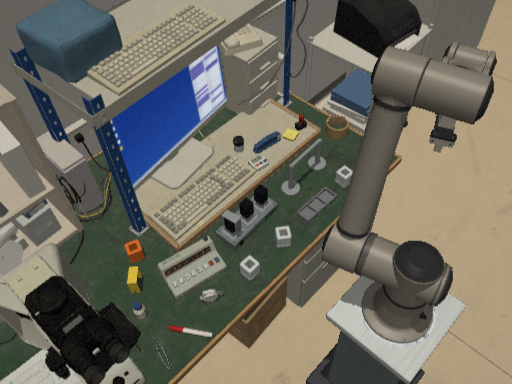

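The top view shows sleeves near (197,233), (240,241) and (335,258). There are three capped shafts at (221,199), (241,203) and (262,205), with the clip on the first. The rail is near (317,220) and the tray near (291,251). The orange and yellow decoys are at the far left.

```bash
cat > h.py <<'E'
import numpy as np, cv2
from scipy.spatial.transform import Rotation as R
from cell import robot, optics
def rot(m): return R.from_euler('xyz',m['rotation']).as_matrix()
def ray(m,u,v):
    d=np.array([(u-m['cx'])/m['fx'],-(v-m['cy'])/m['fy'],-1.0]); return rot(m)@d
def on_plane(m,u,v,z):
    d=ray(m,u,v);o=m['origin'];return o+d*(z-o[2])/d[2]
def cloud(m,d):
    v,u=np.mgrid[:d.shape[0],:d.shape[1]]
    c=np.stack([(u-m['cx'])/m['fx'],-(v-m['cy'])/m['fy'],-np.ones_like(d)],-1)*d[...,None]
    return c@rot(m).T+m['origin']
# wrist fisheye
def wpose():
    s=robot.observe();T=np.eye(4);T[:3,:3]=R.from_euler('xyz',s['tool_rot']).as_matrix();T[:3,3]=s['tool_pos'];return T
def wdir(m,u,v):
    x=(np.asarray(u,float)-m['cx']);y=(np.asarray(v,float)-m['cy']);r=np.hypot(x,y)+1e-9;t=r/m['fx']
    return np.stack([np.sin(t)*x/r,-np.sin(t)*y/r,-np.cos(t)],-1)
def won_plane(T,m,u,v,z):
    C=T@m['tool_from_camera'];d=wdir(m,u,v)@C[:3,:3].T;o=C[:3,3]
    return o+d*((z-o[2])/d[...,2])[...,None]
def wcloud(T,m,d):
    v,u=np.mgrid[:d.shape[0],:d.shape[1]];k=wdir(m,u,v);c=k/(-k[...,2:])*d[...,None];C=T@m['tool_from_camera']
    return c@C[:3,:3].T+C[:3,3]
def wpix(T,m,p):
    C=np.linalg.inv(T@m['tool_from_camera']);c=np.asarray(p)@C[:3,:3].T+C[:3,3]
    r=np.hypot(c[...,0],c[...,1]);t=np.arctan2(r,-c[...,2])*m['fx'];return np.stack([m['cx']+t*c[...,0]/r,m['cy']-t*c[...,1]/r],-1)
def goal(pos,yaw):
    "shift(cm) + rotvec in tool axes from present measured pose to TCP pos with tool down at yaw"
    T=wpose();G=R.from_euler('xyz',[np.pi,0,yaw]).as_matrix()
    a=(T[:3,:3].T@(np.array(pos)-T[:3,3]))*100;w=R.from_matrix(T[:3,:3].T@G).as_rotvec()
    return np.round(a,2),np.round(w,3)
E
python3 - <<'E'
from h import *
z=np.load('top0.npz');m=optics.camera_model('top');P=cloud(m,z['d']);
for u,v,zz in[(197,233,.054),(240,241,.054),(335,258,.054),(221,199,.15),(241,203,.12),(262,205,.12),(291,251,.018),(297,216,.137),(317,220,.137),(338,222,.137)]:
    print((u,v),on_plane(m,u,v,zz).round(3),P[v-1:v+2,u-1:u+2].reshape(-1,3).mean(0).round(3))
p=z['p'][170:290,130:410,::-1];cv2.imwrite('pics/topc.png',cv2.resize(p,None,fx=2.85,fy=2.85,interpolation=cv2.INTER_CUBIC))
E
```

```text
(197, 233) [0.419 0.208 0.054] [0.427 0.216 0.002]
(240, 241) [0.421 0.048 0.054] [0.429 0.051 0.001]
(335, 258) [ 0.429 -0.301  0.054] [ 0.437 -0.308  0.001]
(221, 199) [0.539 0.137 0.15 ] [0.546 0.141 0.119]
(241, 203) [0.546 0.068 0.12 ] [0.55  0.069 0.102]
(262, 205) [ 0.553 -0.007  0.12 ] [ 0.555 -0.007  0.112]
(291, 251) [ 0.428 -0.142  0.018] [ 0.43  -0.143  0.007]
(297, 216) [ 0.535 -0.136  0.137] [ 0.544 -0.137  0.099]
(317, 220) [ 0.535 -0.207  0.137] [ 0.566 -0.218 -0.   ]
(338, 222) [ 0.542 -0.28   0.137] [ 0.564 -0.292  0.042]
```

View pics/topc.png

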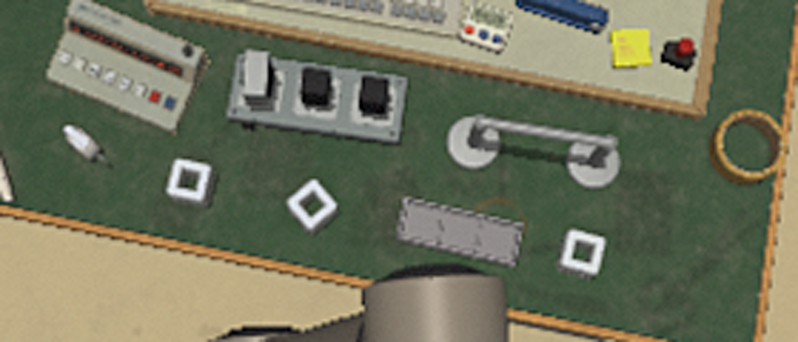

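```bash
python3 -c "
from h import *
print(goal([.47,.06,.30],1.67))"
```

```text
(array([ 45.52, -39.34,  -9.07]), array([-1.000e-03, -1.000e-03, -1.262e+00]))
```

Call:
{"method": "play_rows", "body": {
  "rows": [
    [0,0,-9,0,0,0,1],
    [45.5,-39.3,-9,0,0,-1.262,1],
    [45.5,-39.3,-9,0,0,-1.262,1],
    [45.5,-39.3,-9,0,0,-1.262,1],
    [45.5,-39.3,-9,0,0,-1.262,1],
    [45.5,-39.3,-9,0,0,-1.262,1],
    [45.5,-39.3,-9,0,0,-1.262,1],
    [45.5,-39.3,-9,0,0,-1.262,1],
    [45.5,-39.3,-9,0,0,-1.262,1],
    [45.5,-39.3,-9,0,0,-1.262,1],
    [45.5,-39.3,-9,0,0,-1.262,1],
    [45.5,-39.3,-9,0,0,-1.262,1],
    [45.5,-39.3,-9,0,0,-1.262,1],
    [45.5,-39.3,-9,0,0,-1.262,1],
    [45.5,-39.3,-9,0,0,-1.262,1],
    [45.5,-39.3,-9,0,0,-1.262,1],
    [45.5,-39.3,-9,0,0,-1.262,1],
    [45.5,-39.3,-9,0,0,-1.262,1],
    [45.5,-39.3,-9,0,0,-1.262,1],
    [45.5,-39.3,-9,0,0,-1.262,1]
  ]
}}

```text
time: 2.1
tool_pos: [0.47, 0.0587, 0.2994]
tool_rot: [3.141, 0.0, 1.669]
contact_force: [-0.9, 0.6, -0.4]
opening: 0.0916
grip_force: 0.0
```

```bash
cat > look.py <<'E'
from h import *
import sys
T=wpose();p,d=optics.read_camera('wrist');m=optics.camera_model('wrist')
np.savez(sys.argv[1]+'.npz',T=T,p=p,d=d);cv2.imwrite('pics/'+sys.argv[1]+'.png',p[:,:,::-1])
print(T[:3,3].round(4),robot.observe()['time'],robot.observe()['tool_rot'])
E
python3 look.py w1
```

```text
[0.47   0.0587 0.2994] 2.15 [3.14139554e+00 1.08106369e-04 1.66895791e+00]
```

View pics/w1.png

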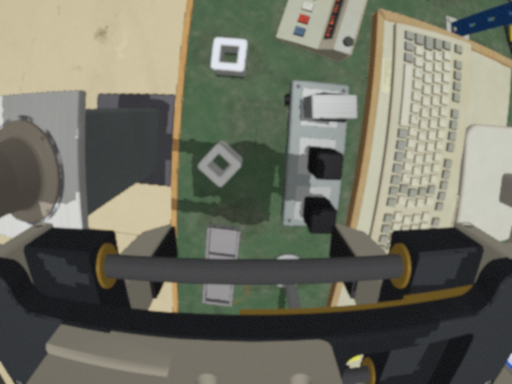

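The wrist view shows the bank at about (320,155), the clip at (330,107) and two bare caps at (325,163) and (319,213). The tray is at (222,265) and two sleeves are at (230,57) and (220,163). I'll measure these from depth layers.

```bash
cat > lay.py <<'E'
from h import *
import sys
def lay(f,cx,cy,r,z0,z1):
    a=np.load(f+'.npz');m=optics.camera_model('wrist');P=wcloud(a['T'],m,a['d'])
    k=(a['d']>0)&(np.hypot(P[...,0]-cx,P[...,1]-cy)<r)&(P[...,2]>z0)&(P[...,2]<z1)
    mk=k.astype(np.uint8);n,l,s,c=cv2.connectedComponentsWithStats(mk)
    if n<2:return None
    i=1+s[1:,4].argmax();Q=P[l==i];b=cv2.minAreaRect((Q[:,:2]*1000).astype(np.float32))
    return int((l==i).sum()),'z',np.round(np.percentile(Q[:,2],[5,50,95]),4),'c',np.round(b[0],1),'size',np.round(b[1],1),'ang',round(b[2],1)
E
python3 - <<'E'
from lay import *
for n,a in dict(bank=(.55,.065,.15,.022,.04),clip=(.545,.137,.05,.112,.13),cap1=(.55,.067,.04,.105,.125),cap2=(.55,-.007,.04,.105,.125),s0=(.42,.208,.05,.045,.062),s1=(.42,.048,.05,.045,.062),tray=(.43,-.14,.12,.012,.03)).items(): print(n,lay('w1',*a))
E
```

```text
bank (5020, 'z', array([0.0272, 0.0292, 0.0307]), 'c', array([562.8,  76.3]), 'size', array([ 97.6, 229.1]), 'ang', 3.0)
clip (1097, 'z', array([0.1155, 0.1171, 0.1185]), 'c', array([560.7, 150.6]), 'size', array([57.5, 32.6]), 'ang', 6.8)
cap1 (753, 'z', array([0.1083, 0.111 , 0.1124]), 'c', array([566.1,  76.4]), 'size', array([36.6, 36.1]), 'ang', 5.9)
cap2 (610, 'z', array([0.1071, 0.1109, 0.1123]), 'c', array([570.4,   0.8]), 'size', array([35.8, 36.1]), 'ang', 4.2)
s0 (835, 'z', array([0.0501, 0.0528, 0.0544]), 'c', array([421. , 212.5]), 'size', array([49.1, 48.2]), 'ang', 89.4)
s1 (811, 'z', array([0.0502, 0.0527, 0.0542]), 'c', array([422.1,  51.8]), 'size', array([48.4, 48.9]), 'ang', 51.2)
tray (360, 'z', array([0.013 , 0.0161, 0.0179]), 'c', array([432.5, -90.7]), 'size', array([58. , 57.2]), 'ang', 89.0)
```

```bash
python3 - <<'E'
from lay import *
a=np.load('w1.npz');m=optics.camera_model('wrist');P=wcloud(a['T'],m,a['d'])
for v in(60,107,163,213):print([tuple(P[v,u].round(3)) for u in(355,365,375,385,400)])
print(P[40,345],P[20,310])
print(goal([.50,-.26,.30],1.57))
E
```

```text
[(np.float64(0.62), np.float64(0.241), np.float64(-0.001)), (np.float64(0.638), np.float64(0.245), np.float64(-0.002)), (np.float64(0.641), np.float64(0.239), np.float64(0.035)), (np.float64(0.659), np.float64(0.243), np.float64(0.034)), (np.float64(0.678), np.float64(0.246), np.float64(0.048))]
[(np.float64(0.587), np.float64(0.155), np.float64(0.117)), (np.float64(0.64), np.float64(0.164), np.float64(0.017)), (np.float64(0.649), np.float64(0.165), np.float64(0.036)), (np.float64(0.668), np.float64(0.169), np.float64(0.032)), (np.float64(0.686), np.float64(0.172), np.float64(0.05))]
[(np.float64(0.642), np.float64(0.069), np.float64(-0.001)), (np.float64(0.645), np.float64(0.076), np.float64(0.037)), (np.float64(0.664), np.float64(0.078), np.float64(0.033)), (np.float64(0.676), np.float64(0.082), np.float64(0.046)), (np.float64(0.702), np.float64(0.085), np.float64(0.047))]
[(np.float64(0.644), np.float64(-0.007), np.float64(0.037)), (np.float64(0.663), np.float64(-0.007), np.float64(0.033)), (np.float64(0.676), np.float64(-0.002), np.float64(0.044)), (np.float64(0.691), np.float64(0.002), np.float64(0.051)), (np.float64(0.716), np.float64(0.006), np.float64(0.057))]
[0.57821059 0.24934842 0.07516826] [0.53526677 0.28677877 0.02521587]
(array([-32.03,  -0.14,  -0.06]), array([0.   , 0.   , 0.099]))
```

Call:
{"method": "play_rows", "body": {
  "rows": [
    [-32,0,0,0,0,0.1,1],
    [-32,0,0,0,0,0.1,1],
    [-32,0,0,0,0,0.1,1],
    [-32,0,0,0,0,0.1,1],
    [-32,0,0,0,0,0.1,1],
    [-32,0,0,0,0,0.1,1],
    [-32,0,0,0,0,0.1,1],
    [-32,0,0,0,0,0.1,1],
    [-32,0,0,0,0,0.1,1],
    [-32,0,0,0,0,0.1,1]
  ]
}}

```text
time: 3.15
tool_pos: [0.5017, -0.258, 0.2995]
tool_rot: [3.141, -0.0, 1.571]
contact_force: [-0.3, 1.3, 0.5]
opening: 0.0917
grip_force: 0.0
```

```bash
python3 look.py w2; python3 - <<'E'
from lay import *
for n,a in dict(rail=(.55,-.21,.1,.12,.15),s2=(.43,-.301,.05,.045,.062),tray=(.43,-.15,.12,.012,.03)).items(): print(n,lay('w2',*a))
a=np.load('w2.npz');m=optics.camera_model('wrist');P=wcloud(a['T'],m,a['d'])
g=a['p'].astype(int)
E
```

```text
[ 0.5017 -0.258   0.2995] 3.2 [3.14123363e+00 1.39532915e-05 1.57135128e+00]
rail (1842, 'z', array([0.129 , 0.1348, 0.1368]), 'c', array([ 554. , -217.8]), 'size', array([ 17.4, 177.5]), 'ang', 1.9)
s2 (767, 'z', array([0.0488, 0.0527, 0.0543]), 'c', array([ 431.6, -297.9]), 'size', array([49., 47.]), 'ang', 86.1)
tray (1119, 'z', array([0.0139, 0.0163, 0.018 ]), 'c', array([ 431.1, -140.8]), 'size', array([158.9,  56.9]), 'ang', 88.4)
```

View pics/w2.png

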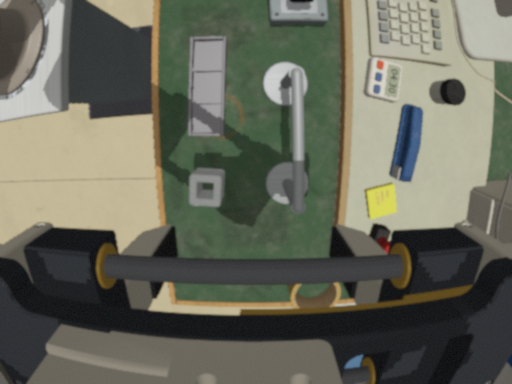

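The second view shows the rail at (297,140), the tray at (208,87) and the third sleeve at (207,187). Next is the clip.

```bash
python3 - <<'E'
from lay import *
print(goal([.561,.151,.20],1.68))
E
```

```text
(array([40.88,  5.94,  9.97]), array([ 0.   ,  0.   , -0.109]))
```

Call:
{"method": "play_rows", "body": {
  "rows": [
    [40.9,5.9,0,0,0,-0.109,1],
    [40.9,5.9,0,0,0,-0.109,1],
    [40.9,5.9,0,0,0,-0.109,1],
    [40.9,5.9,0,0,0,-0.109,1],
    [40.9,5.9,0,0,0,-0.109,1],
    [40.9,5.9,0,0,0,-0.109,1],
    [40.9,5.9,0,0,0,-0.109,1],
    [40.9,5.9,0,0,0,-0.109,1],
    [40.9,5.9,0,0,0,-0.109,1],
    [40.9,5.9,10,0,0,-0.109,1],
    [40.9,5.9,10,0,0,-0.109,1],
    [40.9,5.9,10,0,0,-0.109,1],
    [40.9,5.9,10,0,0,-0.109,1],
    [40.9,5.9,10,0,0,-0.109,1]
  ]
}}

```text
time: 4.6
tool_pos: [0.5628, 0.1499, 0.2027]
tool_rot: [3.136, 0.0, 1.679]
contact_force: [0.3, -0.5, -0.1]
opening: 0.0917
grip_force: 0.0
```

```bash
python3 look.py w3; python3 - <<'E'
from lay import *
for n,a in dict(clip=(.561,.151,.05,.112,.13),s0=(.42,.212,.05,.045,.062),cap1=(.566,.076,.04,.105,.125)).items(): print(n,lay('w3',*a))
print(goal([.561,.151,.086],1.68))
E
```

```text
[0.5628 0.1499 0.2027] 4.65 [ 3.13565307e+00 -2.13011254e-05  1.67860469e+00]
clip (2025, 'z', array([0.1156, 0.117 , 0.1182]), 'c', array([561.4, 151.1]), 'size', array([58.2, 31.6]), 'ang', 8.2)
s0 (1262, 'z', array([0.0482, 0.0527, 0.054 ]), 'c', array([421.5, 212.6]), 'size', array([48.7, 49.3]), 'ang', 88.9)
cap1 (503, 'z', array([0.1067, 0.1106, 0.112 ]), 'c', array([564.9,  87.8]), 'size', array([35.8, 15.4]), 'ang', 7.4)
(array([ 0.14, -0.24, 11.67]), array([ 0.006, -0.   , -0.001]))
```

View pics/w3.png

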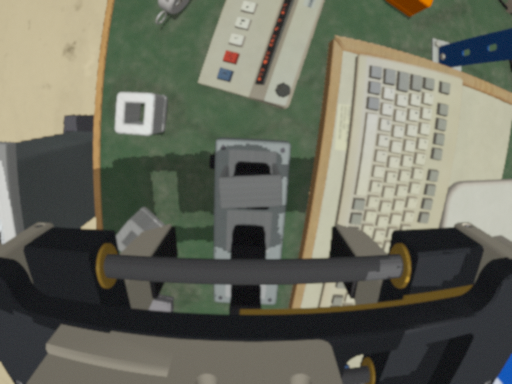

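The clip is at (250,190), square between the fingers. I'll descend and grip it.

Call:
{"method": "play_rows", "body": {
  "rows": [
    [0,0,4,0,0,-0.02,1],
    [0,0,8,0,0,-0.02,1],
    [0,0,11.4,0,0,-0.02,1],
    [0,0,11.4,0,0,-0.02,1],
    [0,0,11.4,0,0,-0.02,1],
    [0,0,11.4,0,0,-0.02,0],
    [0,0,11.4,0,0,-0.02,0],
    [0,0,11.4,0,0,-0.02,0],
    [0,0,11.4,0,0,-0.02,0],
    [0,0,11.4,0,0,-0.02,0],
    [0,0,11.4,0,0,-0.02,0],
    [0,0,11.4,0,0,-0.02,0]
  ],
  "squeeze": 20
}}

```text
time: 5.85
tool_pos: [0.5613, 0.1498, 0.0857]
tool_rot: [3.141, 0.0, 1.699]
contact_force: [-0.0, -0.6, 4.6]
opening: 0.0578
grip_force: 19.9
```

Call:
{"method": "play_rows", "body": {
  "rows": [
    [0,0,-4,0,0,0,0],
    [0,0,-8,0,0,0,0],
    [0,0,-12,0,0,0,0],
    [0,0,-12,0,0,0,0],
    [0,0,-12,0,0,0,0]
  ]
}}

```text
time: 6.35
tool_pos: [0.5611, 0.1498, 0.2055]
tool_rot: [3.141, 0.0, 1.699]
contact_force: [0.4, 0.7, -1.9]
opening: 0.0579
grip_force: 19.9
```

```bash
python3 - <<'E'
from lay import *
print(goal([.554,-.219,.206],1.604))
E
```

```text
(array([-36.49,  -5.42,  -0.06]), array([0.001, 0.   , 0.095]))
```

Call:
{"method": "play_rows", "body": {
  "rows": [
    [-3,0,0,0,0,0.03,0],
    [-7,0,0,0,0,0.06,0],
    [-11,-1.5,0,0,0,0.095,0],
    [-15,-2,0,0,0,0.095,0],
    [-19,-2.5,0,0,0,0.095,0],
    [-23,-3,0,0,0,0.095,0],
    [-27,-4,0,0,0,0.095,0],
    [-31,-5,0,0,0,0.095,0],
    [-34.5,-5.4,0,0,0,0.095,0],
    [-36.5,-5.4,0,0,0,0.095,0],
    [-36.5,-5.4,0,0,0,0.095,0],
    [-36.5,-5.4,0,0,0,0.095,0],
    [-36.5,-5.4,0,0,0,0.095,0]
  ]
}}

```text
time: 7.65
tool_pos: [0.5541, -0.2175, 0.2047]
tool_rot: [-3.14, -0.001, 1.605]
contact_force: [0.9, -0.1, -0.6]
opening: 0.0578
grip_force: 19.9
```

```bash
python3 look.py w4; python3 - <<'E'
from lay import *
for n,a in dict(rail=(.55,-.18,.05,.12,.15),clip=(.554,-.219,.06,.22,.26)).items(): print(n,lay('w4',*a))
print(goal([.554,-.219,.112],1.604))
E
```

```text
[ 0.5541 -0.2175  0.2047] 7.7 [-3.14096157e+00 -6.98719075e-04  1.60557183e+00]
rail (1913, 'z', array([0.13  , 0.1349, 0.1366]), 'c', array([ 553.5, -180. ]), 'size', array([16.7, 99.7]), 'ang', 2.1)
clip (5959, 'z', array([0.2308, 0.2361, 0.2548]), 'c', array([ 554.6, -210.8]), 'size', array([92.8, 21.1]), 'ang', 2.8)
(array([-0.16, -0.02,  9.3 ]), array([-0.001, -0.001,  0.002]))
```

Call:
{"method": "play_rows", "body": {
  "rows": [
    [0,0,3,0,0,0,0],
    [0,0,6,0,0,0,0],
    [0,0,8.5,0,0,0,0],
    [0,0,9.1,0,0,0,0],
    [0,0,9.3,0,0,0,0],
    [0,0,9.3,0,0,0,0],
    [0,0,9.3,0,0,0,0]
  ]
}}

```text
time: 8.4
tool_pos: [0.555, -0.2194, 0.1139]
tool_rot: [3.139, 0.001, 1.604]
contact_force: [-0.4, -0.1, -1.4]
opening: 0.0577
grip_force: 19.9
```

Call:
{"method": "play_rows", "body": {
  "rows": [
    [0,0,0.2,0,0,0,0],
    [0,0,0.2,0,0,0,0],
    [0,0,0.2,0,0,0,0]
  ]
}}

```text
time: 8.7
tool_pos: [0.5543, -0.2192, 0.1108]
tool_rot: [3.141, 0.0, 1.604]
contact_force: [-0.0, -0.5, -0.2]
opening: 0.0577
grip_force: 19.9
```

Call:
{"method": "play_rows", "body": {
  "rows": [
    [0,0,0,0,0,0,0.7],
    [0,0,0,0,0,0,0.8],
    [0,0,0,0,0,0,0.9],
    [0,0,0,0,0,0,1],
    [0,0,0,0,0,0,1],
    [0,0,0,0,0,0,1],
    [0,0,-4,0,0,0,1],
    [0,0,-8,0,0,0,1],
    [0,0,-12,0,0,0,1],
    [0,0,-12,0,0,0,1],
    [0,0,-12,0,0,0,1]
  ]
}}

```text
time: 9.8
tool_pos: [0.5544, -0.2193, 0.2312]
tool_rot: [3.14, 0.001, 1.604]
contact_force: [-0.4, 0.6, -0.0]
opening: 0.0917
grip_force: 0.0
```

```bash
python3 look.py w5; python3 - <<'E'
from lay import *
for n,a in dict(clip=(.554,-.219,.06,.139,.16),clip2=(.554,-.219,.06,.139,.15)).items(): print(n,lay('w5',*a))
print(goal([.561,.151,.25],1.64))
E
```

```text
[ 0.5544 -0.2193  0.2312] 9.85 [-3.14084004e+00 -3.54202650e-04  1.60378926e+00]
clip (1940, 'z', array([0.1407, 0.142 , 0.1431]), 'c', array([ 554.6, -217.4]), 'size', array([56.9, 30.6]), 'ang', 2.8)
clip2 (1940, 'z', array([0.1407, 0.142 , 0.1431]), 'c', array([ 554.6, -217.4]), 'size', array([56.9, 30.6]), 'ang', 2.8)
(array([36.95,  1.94, -2.02]), array([-0.001, -0.   , -0.036]))
```

View pics/w5.png

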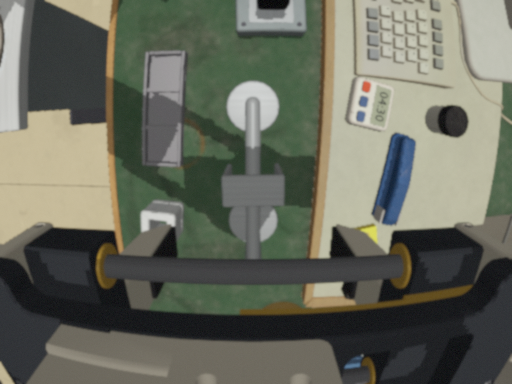

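The clip hangs on the rail at (252,190), and its top reads z≈0.142. Now the caps, starting with cap 2.

```bash
python3 - <<'E'
from lay import *
print(goal([.569,.001,.20],1.635))
E
```

```text
(array([21.93,  2.25,  2.98]), array([-0.001, -0.   , -0.031]))
```

Call:
{"method": "play_rows", "body": {
  "rows": [
    [5,0,0,0,0,-0.03,1],
    [10,1,0,0,0,-0.03,1],
    [15,2,0,0,0,-0.03,1],
    [20,2.2,1,0,0,-0.03,1],
    [22,2.2,3,0,0,-0.03,1],
    [22,2.2,3,0,0,-0.03,1],
    [22,2.2,3,0,0,-0.03,1],
    [22,2.2,3,0,0,-0.03,1]
  ]
}}

```text
time: 10.65
tool_pos: [0.5691, 0.0002, 0.2003]
tool_rot: [-3.141, 0.001, 1.633]
contact_force: [0.7, 0.6, -0.1]
opening: 0.0915
grip_force: 0.0
```

```bash
python3 look.py w6; python3 - <<'E'
from lay import *
for n,a in dict(cap2=(.570,.001,.04,.105,.125),cap1=(.566,.076,.04,.105,.125),s1=(.422,.052,.05,.045,.062)).items(): print(n,lay('w6',*a))
print(goal([.570,.001,.090],1.635))
E
```

```text
[5.691e-01 2.000e-04 2.003e-01] 10.7 [3.14107583e+00 5.23991942e-04 1.63205830e+00]
cap2 (1452, 'z', array([0.1084, 0.1109, 0.1121]), 'c', array([570.5,   1.5]), 'size', array([35.8, 35.3]), 'ang', 3.7)
cap1 (1588, 'z', array([0.1087, 0.1109, 0.1122]), 'c', array([566.3,  76.2]), 'size', array([36.4, 35.1]), 'ang', 3.4)
s1 (1264, 'z', array([0.0475, 0.0526, 0.054 ]), 'c', array([421.9,  51.6]), 'size', array([48.8, 49.1]), 'ang', 51.1)
(array([ 0.1 ,  0.08, 11.06]), array([ 0.001,  0.001, -0.003]))
```

Descend 11 cm, grip, and lift 8 cm (the rim clears the shaft from 4.8 cm up).

Call:
{"method": "play_rows", "body": {
  "rows": [
    [0.1,0.1,4,0,0,0,1],
    [0.1,0.1,8,0,0,0,1],
    [0.1,0.1,11,0,0,0,1],
    [0.1,0.1,11,0,0,0,1],
    [0.1,0.1,11,0,0,0,0],
    [0.1,0.1,11,0,0,0,0],
    [0.1,0.1,11,0,0,0,0],
    [0.1,0.1,11,0,0,0,0],
    [0.1,0.1,11,0,0,0,0],
    [0.1,0.1,11,0,0,0,0],
    [0.1,0.1,11,0,0,0,0],
    [0.1,0.1,8,0,0,0,0],
    [0.1,0.1,5,0,0,0,0],
    [0.1,0.1,2,0,0,0,0],
    [0.1,0.1,1,0,0,0,0],
    [0.1,0.1,1,0,0,0,0]
  ]
}}

```text
time: 12.3
tool_pos: [0.5705, 0.0025, 0.1915]
tool_rot: [3.139, 0.001, 1.634]
contact_force: [0.3, -0.2, -0.2]
opening: 0.0017
grip_force: 0.0
```

```bash
python3 - <<'E'
from lay import *
print(goal([.4315,-.091,.16],1.543));print(goal([.4315,-.091,.045],1.543))
E
```

```text
(array([ -8.45, -14.47,   3.11]), array([0.003, 0.001, 0.091]))
(array([ -8.44, -14.5 ,  14.61]), array([0.003, 0.001, 0.091]))
```

```bash
python3 look.py w7; python3 - <<'E'
from lay import *
for n,a in dict(cap2=(.570,.001,.04,.105,.165),).items(): print(n,lay('w7',*a))
E
```

```text
[0.5705 0.0025 0.1915] 12.35 [3.14154343e+00 7.91036636e-05 1.63387020e+00]
cap2 (1542, 'z', array([0.1083, 0.1109, 0.1121]), 'c', array([569.8,   1.1]), 'size', array([36. , 36.5]), 'ang', 4.2)
```

View pics/w7.png

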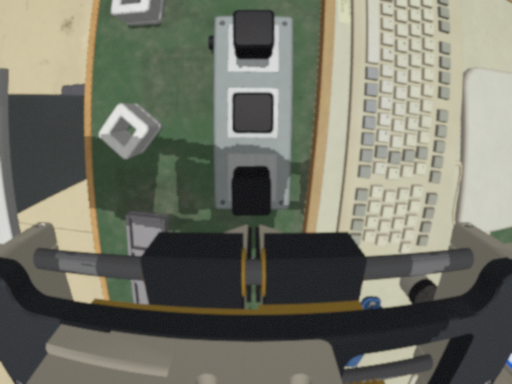

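The cap is still on its shaft at (252,190), so the fingers hadn't finished closing before the lift. I'll retry and check the grip before lifting.

Call:
{"method": "play_rows", "body": {
  "rows": [
    [0,0,0,0,0,0,0.75],
    [0,0,0,0,0,0,0.75],
    [0,0,0,0,0,0,0.75],
    [0,0,0,0,0,0,0.75],
    [0,0,0,0,0,0,0.75],
    [0,0,0,0,0,0,0.75],
    [0,0,0,0,0,0,0.75],
    [0,0,0,0,0,0,0.75],
    [0,0,3,0,0,0,0.75],
    [0,0,6,0,0,0,0.75],
    [0,0,9.5,0,0,0,0.75],
    [0,0,10.2,0,0,0,0.75],
    [0,0,10.2,0,0,0,0],
    [0,0,10.2,0,0,0,0],
    [0,0,10.2,0,0,0,0],
    [0,0,10.2,0,0,0,0],
    [0,0,10.2,0,0,0,0],
    [0,0,10.2,0,0,0,0],
    [0,0,10.2,0,0,0,0],
    [0,0,10.2,0,0,0,0]
  ],
  "squeeze": 25
}}

```text
time: 14.35
tool_pos: [0.5703, 0.0025, 0.0894]
tool_rot: [3.14, 0.0, 1.634]
contact_force: [-0.6, -0.5, 5.4]
opening: 0.0356
grip_force: 25.0
```

Call:
{"method": "play_rows", "body": {
  "rows": [
    [0,0,-2,0,0,0,0],
    [0,0,-5,0,0,0,0],
    [0,0,-8,0,0,0,0],
    [0,0,-8,0,0,0,0],
    [0,0,-8,0,0,0,0]
  ]
}}

```text
time: 14.85
tool_pos: [0.5698, 0.0025, 0.1685]
tool_rot: [3.141, 0.0, 1.634]
contact_force: [-0.1, 0.8, -0.6]
opening: 0.0353
grip_force: 25.0
```

```bash
python3 - <<'E'
from lay import *
print(goal([.4315,-.091,.16],1.543));print(goal([.4315,-.091,.044],1.543))
E
```

```text
(array([ -8.46, -14.4 ,   0.84]), array([0.001, 0.   , 0.091]))
(array([ -8.46, -14.41,  12.44]), array([0.001, 0.   , 0.091]))
```

Call:
{"method": "play_rows", "body": {
  "rows": [
    [-2,-3.5,0,0,0,0.03,0],
    [-4,-7,0,0,0,0.06,0],
    [-6,-10.5,0,0,0,0.09,0],
    [-8.2,-14.4,0,0,0,0.091,0],
    [-8.2,-14.4,0,0,0,0.091,0],
    [-8.2,-14.4,2,0,0,0.091,0],
    [-8.2,-14.4,5,0,0,0.091,0],
    [-8.2,-14.4,8,0,0,0.091,0],
    [-8.2,-14.4,11,0,0,0.091,0],
    [-8.2,-14.4,12.2,0,0,0.091,0],
    [-8.2,-14.4,12.5,0,0,0.091,0],
    [-8.2,-14.4,12.5,0,0,0.091,0],
    [-8.2,-14.4,12.5,0,0,0.091,0]
  ]
}}

```text
time: 16.15
tool_pos: [0.431, -0.088, 0.0426]
tool_rot: [-3.14, -0.0, 1.543]
contact_force: [0.7, 0.7, -1.9]
opening: 0.0357
grip_force: 25.0
```

Release, then rise and look.

Call:
{"method": "play_rows", "body": {
  "rows": [
    [0,0,0,0,0,0,0.7],
    [0,0,0,0,0,0,0.7],
    [0,0,0,0,0,0,0.7],
    [0,0,0,0,0,0,0.7],
    [0,0,0,0,0,0,0.7],
    [0,0,-4,0,0,0,0.7],
    [0,0,-8,0,0,0,0.7],
    [0,0,-13,0,0,0,0.7],
    [0,0,-16,0,0,0,0.7],
    [0,0,-16,0,0,0,0.7],
    [0,0,-16,0,0,0,0.7]
  ]
}}

```text
time: 17.25
tool_pos: [0.4312, -0.0884, 0.2035]
tool_rot: [3.141, 0.0, 1.543]
contact_force: [0.2, 0.2, 0.2]
opening: 0.0642
grip_force: 0.0
```

```bash
python3 look.py w8; python3 - <<'E'
from lay import *
for n,a in dict(cap=(.432,-.09,.05,.055,.09),tray=(.431,-.14,.12,.012,.03)).items(): print(n,lay('w8',*a))
print(goal([.5657,.0762,.18],1.635))
E
```

```text
[ 0.4312 -0.0884  0.2035] 17.3 [-3.14042476e+00 -3.40770355e-04  1.54274767e+00]
cap (1061, 'z', array([0.061 , 0.0639, 0.0651]), 'c', array([432.5, -88.8]), 'size', array([35.6, 36.1]), 'ang', 88.0)
tray (1180, 'z', array([0.0139, 0.0166, 0.018 ]), 'c', array([ 431.4, -135. ]), 'size', array([147.2,  56.3]), 'ang', 88.3)
(array([16.81, 13.04,  2.24]), array([-0.001, -0.   , -0.092]))
```

Call:
{"method": "play_rows", "body": {
  "rows": [
    [4,3,0,0,0,-0.05,0.75],
    [8,6,0,0,0,-0.092,0.75],
    [12,9,0,0,0,-0.092,0.75],
    [16,12,0,0,0,-0.092,0.75],
    [16.8,13,0,0,0,-0.092,0.75],
    [16.8,13,0,0,0,-0.092,0.75],
    [16.8,13,4,0,0,-0.092,0.75],
    [16.8,13,8,0,0,-0.092,0.75],
    [16.8,13,11.3,0,0,-0.092,0.75],
    [16.8,13,11.3,0,0,-0.092,0.75],
    [16.8,13,11.3,0,0,-0.092,0],
    [16.8,13,11.3,0,0,-0.092,0],
    [16.8,13,11.3,0,0,-0.092,0],
    [16.8,13,11.3,0,0,-0.092,0],
    [16.8,13,11.3,0,0,-0.092,0],
    [16.8,13,11.3,0,0,-0.092,0],
    [16.8,13,11.3,0,0,-0.092,0],
    [16.8,13,11.3,0,0,-0.092,0]
  ]
}}

```text
time: 19.1
tool_pos: [0.5664, 0.0759, 0.0912]
tool_rot: [3.14, 0.0, 1.635]
contact_force: [-1.0, -0.6, 6.7]
opening: 0.0352
grip_force: 25.0
```

Call:
{"method": "play_rows", "body": {
  "rows": [
    [0,0,-2,0,0,0,0],
    [0,0,-5,0,0,0,0],
    [0,0,-8,0,0,0,0],
    [0,0,-8,0,0,0,0],
    [0,0,-8,0,0,0,0]
  ]
}}

```text
time: 19.6
tool_pos: [0.5659, 0.076, 0.1705]
tool_rot: [3.141, 0.0, 1.635]
contact_force: [-0.5, -0.5, -1.4]
opening: 0.0353
grip_force: 25.0
```

```bash
python3 - <<'E'
from lay import *
print(goal([.431,-.1408,.0445],1.543))
E
```

```text
(array([-20.77, -14.86,  12.59]), array([0.001, 0.   , 0.092]))
```

Call:
{"method": "play_rows", "body": {
  "rows": [
    [-4,-3,0,0,0,0.03,0],
    [-8,-6,0,0,0,0.06,0],
    [-12,-9,0,0,0,0.09,0],
    [-16,-12,0,0,0,0.092,0],
    [-20,-14.8,0,0,0,0.092,0],
    [-20.8,-14.9,0,0,0,0.092,0],
    [-20.8,-14.9,1,0,0,0.092,0],
    [-20.8,-14.9,4,0,0,0.092,0],
    [-20.8,-14.9,8,0,0,0.092,0],
    [-20.8,-14.9,11,0,0,0.092,0],
    [-20.8,-14.9,12.3,0,0,0.092,0],
    [-20.8,-14.9,12.6,0,0,0.092,0],
    [-20.8,-14.9,12.6,0,0,0.092,0],
    [-20.8,-14.9,12.6,0,0,0.092,0]
  ]
}}

```text
time: 21.0
tool_pos: [0.4305, -0.1395, 0.0431]
tool_rot: [-3.14, -0.001, 1.545]
contact_force: [-0.2, 0.0, 0.2]
opening: 0.0356
grip_force: 25.0
```

Call:
{"method": "play_rows", "body": {
  "rows": [
    [0,0,0,0,0,0,0.7],
    [0,0,0,0,0,0,0.7],
    [0,0,0,0,0,0,0.7],
    [0,0,0,0,0,0,0.7],
    [0,0,0,0,0,0,0.7],
    [0,0,-4,0,0,0,0.7],
    [0,0,-8,0,0,0,0.7],
    [0,0,-13,0,0,0,0.7],
    [0,0,-16,0,0,0,0.7],
    [0,0,-16,0,0,0,0.7],
    [0,0,-16,0,0,0,0.7]
  ]
}}

```text
time: 22.1
tool_pos: [0.4305, -0.1412, 0.2045]
tool_rot: [3.141, 0.001, 1.543]
contact_force: [-0.5, 0.6, -1.1]
opening: 0.0645
grip_force: 0.0
```

```bash
python3 look.py w9; python3 - <<'E'
from lay import *
for n,a in dict(cap=(.432,-.09,.03,.055,.09),capb=(.431,-.141,.03,.055,.09)).items(): print(n,lay('w9',*a))
print(goal([.5614,.150,.2045],1.65))
E
```

```text
[ 0.4305 -0.1412  0.2045] 22.15 [-3.14054224e+00 -4.04776071e-04  1.54264807e+00]
cap (1083, 'z', array([0.0614, 0.0638, 0.0652]), 'c', array([432.2, -88.9]), 'size', array([34.6, 35.2]), 'ang', 88.2)
capb (1059, 'z', array([0.0612, 0.0638, 0.0651]), 'c', array([ 432.1, -139. ]), 'size', array([36.5, 36.1]), 'ang', 89.9)
(array([29.45, 12.32, -0.09]), array([-0.001, -0.   , -0.107]))
```

Call:
{"method": "play_rows", "body": {
  "rows": [
    [4,2,0,0,0,-0.05,0.75],
    [8,4,0,0,0,-0.107,0.75],
    [12,6,0,0,0,-0.107,0.75],
    [16,8,0,0,0,-0.107,0.75],
    [20,10,0,0,0,-0.107,0.75],
    [24,12,0,0,0,-0.107,0.75],
    [28,12.3,0,0,0,-0.107,0.75],
    [29.5,12.3,0,0,0,-0.107,0.75],
    [29.5,12.3,0,0,0,-0.107,0.75],
    [29.5,12.3,0,0,0,-0.107,0.75]
  ]
}}

```text
time: 23.15
tool_pos: [0.5611, 0.1493, 0.2032]
tool_rot: [-3.139, 0.001, 1.65]
contact_force: [-0.2, -1.3, 0.5]
opening: 0.0687
grip_force: 0.0
```

```bash
python3 look.py w10; python3 - <<'E'
from lay import *
for n,a in dict(cap=(.561,.15,.04,.105,.125),s0=(.421,.212,.05,.045,.062),s1=(.422,.052,.05,.045,.062)).items(): print(n,lay('w10',*a))
E
```

```text
[0.5611 0.1493 0.2032] 23.2 [-3.14021361e+00  8.06523003e-04  1.64882881e+00]
cap (1420, 'z', array([0.1084, 0.1109, 0.1122]), 'c', array([563. , 150.7]), 'size', array([35.3, 36.5]), 'ang', 3.5)
s0 (1239, 'z', array([0.0479, 0.0527, 0.054 ]), 'c', array([421.6, 212.6]), 'size', array([48.6, 48.8]), 'ang', 89.7)
s1 (242, 'z', array([0.0468, 0.0523, 0.0537]), 'c', array([427.9,  70.6]), 'size', array([16. , 37.4]), 'ang', 61.9)
```

Call:
{"method": "play_rows", "body": {
  "rows": [
    [0.1,0.1,4,0,0,0.015,0.75],
    [0.1,0.1,8,0,0,0.015,0.75],
    [0.1,0.1,11.3,0,0,0.015,0.75],
    [0.1,0.1,11.3,0,0,0.015,0.75],
    [0.1,0.1,11.3,0,0,0.015,0],
    [0.1,0.1,11.3,0,0,0.015,0],
    [0.1,0.1,11.3,0,0,0.015,0],
    [0.1,0.1,11.3,0,0,0.015,0],
    [0.1,0.1,11.3,0,0,0.015,0],
    [0.1,0.1,11.3,0,0,0.015,0],
    [0.1,0.1,11.3,0,0,0.015,0],
    [0.1,0.1,11.3,0,0,0.015,0]
  ]
}}

```text
time: 24.4
tool_pos: [0.5631, 0.1514, 0.0922]
tool_rot: [3.14, 0.0, 1.635]
contact_force: [-0.9, 0.0, 6.2]
opening: 0.035
grip_force: 25.0
```

Call:
{"method": "play_rows", "body": {
  "rows": [
    [0,0,-2,0,0,0,0],
    [0,0,-5,0,0,0,0],
    [0,0,-8,0,0,0,0],
    [0,0,-8,0,0,0,0],
    [0,0,-8,0,0,0,0]
  ]
}}

```text
time: 24.9
tool_pos: [0.5626, 0.1514, 0.1715]
tool_rot: [3.141, 0.0, 1.635]
contact_force: [-0.7, -1.1, -1.4]
opening: 0.035
grip_force: 25.0
```

```bash
python3 - <<'E'
from lay import *
print(goal([.4295,-.192,.0445],1.543))
E
```

```text
(array([-33.42, -15.5 ,  12.69]), array([ 0.001, -0.   ,  0.092]))
```

Call:
{"method": "play_rows", "body": {
  "rows": [
    [-4,-3,0,0,0,0.03,0],
    [-8,-6,0,0,0,0.06,0],
    [-12,-9,0,0,0,0.09,0],
    [-16,-12,0,0,0,0.092,0],
    [-20,-14,0,0,0,0.092,0],
    [-24,-15.5,0,0,0,0.092,0],
    [-28,-15.5,0,0,0,0.092,0],
    [-32,-15.5,0,0,0,0.092,0],
    [-33.4,-15.5,0,0,0,0.092,0],
    [-33.4,-15.5,1,0,0,0.092,0],
    [-33.4,-15.5,4,0,0,0.092,0],
    [-33.4,-15.5,8,0,0,0.092,0],
    [-33.4,-15.5,11,0,0,0.092,0],
    [-33.4,-15.5,12.3,0,0,0.092,0],
    [-33.4,-15.5,12.6,0,0,0.092,0],
    [-33.4,-15.5,12.6,0,0,0.092,0],
    [-33.4,-15.5,12.6,0,0,0.092,0]
  ]
}}

```text
time: 26.6
tool_pos: [0.4286, -0.19, 0.0444]
tool_rot: [-3.14, -0.001, 1.544]
contact_force: [-0.3, 0.2, -1.7]
opening: 0.0353
grip_force: 25.0
```

Call:
{"method": "play_rows", "body": {
  "rows": [
    [0,0,0,0,0,0,0.7],
    [0,0,0,0,0,0,0.7],
    [0,0,0,0,0,0,0.7],
    [0,0,0,0,0,0,0.7],
    [0,0,0,0,0,0,0.7],
    [0,0,-4,0,0,0,0.7],
    [0,0,-8,0,0,0,0.7],
    [0,0,-13,0,0,0,0.7],
    [0,0,-16,0,0,0,0.7],
    [0,0,-16,0,0,0,0.7],
    [0,0,-16,0,0,0,0.7]
  ]
}}

```text
time: 27.7
tool_pos: [0.4293, -0.1919, 0.2055]
tool_rot: [3.141, 0.001, 1.543]
contact_force: [0.5, -0.4, -0.4]
opening: 0.0647
grip_force: 0.0
```

```bash
python3 look.py w11; python3 - <<'E'
from lay import *
for n,a in dict(cap=(.430,-.192,.03,.055,.09),capb=(.431,-.141,.03,.055,.09),s2=(.431,-.298,.06,.045,.062),clip=(.554,-.219,.06,.139,.16)).items(): print(n,lay('w11',*a))
print(goal([.43,-.298,.2],1.50))
E
```

```text
[ 0.4293 -0.1919  0.2055] 27.75 [-3.14052210e+00 -6.39536339e-04  1.54269492e+00]
cap (1070, 'z', array([0.061 , 0.0639, 0.0651]), 'c', array([ 430. , -190.4]), 'size', array([36.3, 35.7]), 'ang', 88.6)
capb (1078, 'z', array([0.0615, 0.0638, 0.0651]), 'c', array([ 431.1, -139.3]), 'size', array([35.9, 35. ]), 'ang', 88.8)
s2 (515, 'z', array([0.0472, 0.0527, 0.054 ]), 'c', array([ 431.1, -283.1]), 'size', array([21.8, 47.2]), 'ang', 88.6)
clip (1216, 'z', array([0.1405, 0.1421, 0.1432]), 'c', array([ 554.3, -212.6]), 'size', array([58.2, 23.2]), 'ang', 0.1)
(array([-10.63,   0.42,   0.45]), array([-0.001, -0.001,  0.043]))
```

All three caps are in their wells. Now sleeve 2.

Call:
{"method": "play_rows", "body": {
  "rows": [
    [-4,0,0,0,0,0.04,0.8],
    [-8,0.4,0,0,0,0.04,0.8],
    [-10.6,0.4,0,0,0,0.04,0.8],
    [-10.6,0.4,0,0,0,0.04,0.8],
    [-10.6,0.4,0,0,0,0.04,0.8]
  ]
}}

```text
time: 28.25
tool_pos: [0.4295, -0.2975, 0.2034]
tool_rot: [-3.139, -0.003, 1.502]
contact_force: [-0.6, -0.5, -0.6]
opening: 0.0734
grip_force: 0.0
```

```bash
python3 look.py w12; python3 - <<'E'
from lay import *
for n,a in dict(s2=(.431,-.298,.06,.045,.062),).items(): print(n,lay('w12',*a))
E
```

```text
[ 0.4295 -0.2975  0.2034] 28.3 [-3.13926080e+00 -2.25788913e-03  1.50250398e+00]
s2 (1351, 'z', array([0.0494, 0.0529, 0.0542]), 'c', array([ 430.6, -297.6]), 'size', array([48.5, 48. ]), 'ang', 86.9)
```

Call:
{"method": "play_rows", "body": {
  "rows": [
    [0,0.1,4,0,0,-0.012,0.8],
    [0,0.1,8,0,0,-0.012,0.8],
    [0,0.1,12,0,0,-0.012,0.8],
    [0,0.1,16,0,0,-0.012,0.8],
    [0,0.1,16.8,0,0,-0.012,0.8],
    [0,0.1,16.8,0,0,-0.012,0.8],
    [0,0.1,16.8,0,0,-0.012,0],
    [0,0.1,16.8,0,0,-0.012,0],
    [0,0.1,16.8,0,0,-0.012,0],
    [0,0.1,16.8,0,0,-0.012,0],
    [0,0.1,16.8,0,0,-0.012,0],
    [0,0.1,16.8,0,0,-0.012,0],
    [0,0.1,16.8,0,0,-0.012,0],
    [0,0.1,16.8,0,0,-0.012,0]
  ],
  "squeeze": 35
}}

```text
time: 29.7
tool_pos: [0.4313, -0.298, 0.0373]
tool_rot: [-3.141, -0.0, 1.515]
contact_force: [0.0, -0.4, 0.1]
opening: 0.0143
grip_force: 0.0
```

Call:
{"method": "play_rows", "body": {
  "rows": [
    [0,0,-3,0,0,0,0],
    [0,0,-7,0,0,0,0],
    [0,0,-11,0,0,0,0],
    [0,0,-14,0,0,0,0],
    [0,0,-16,0,0,0,0],
    [0,0,-16,0,0,0,0]
  ]
}}

```text
time: 30.3
tool_pos: [0.4325, -0.2991, 0.2003]
tool_rot: [3.137, 0.004, 1.515]
contact_force: [0.7, 0.0, -0.4]
opening: 0.0004
grip_force: 0.0
```

```bash
python3 - <<'E'
from lay import *
print(goal([.570,.000,.19],1.635))
E
```

```text
(array([30.63, 12.05,  0.97]), array([ 0.005,  0.004, -0.12 ]))
```

The fingers closed on nothing, so the sleeve was probably knocked aside. I'll look.

```bash
python3 look.py w13; python3 - <<'E'
from lay import *
for n,a in dict(s2=(.431,-.298,.12,.045,.062),).items(): print(n,lay('w13',*a))
E
```

```text
[ 0.4325 -0.2991  0.2003] 30.35 [3.13956065e+00 1.78361330e-03 1.51478452e+00]
s2 (1395, 'z', array([0.0508, 0.0529, 0.0542]), 'c', array([ 431. , -297.8]), 'size', array([48.7, 47.9]), 'ang', 85.7)
```

View pics/w13.png

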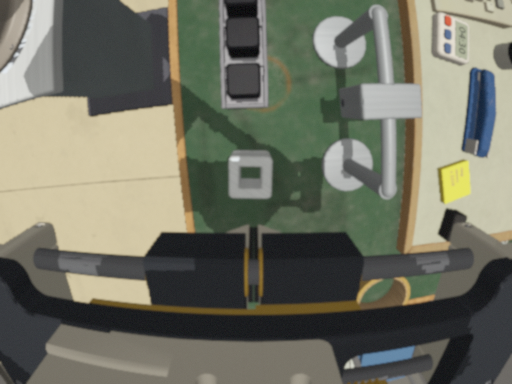

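```bash
python3 - <<'E'
from lay import *
for n in('top','scene'):
    p,d=optics.read_camera(n);m=optics.camera_model(n);np.savez(n+'1.npz',p=p,d=d);P=cloud(m,d)
    k=(d>0)&(np.hypot(P[...,0]-.43,P[...,1]+.298)<.12)&(P[...,2]>.04)&(P[...,2]<.062)
    Q=P[k];print(n,len(Q)); 
    if len(Q)>5:
        b=cv2.minAreaRect((Q[:,:2]*1000).astype(np.float32));print(b,np.percentile(Q[:,2],[5,50,95]))
    cv2.imwrite(f'pics/{n}1.png',p[:,:,::-1])
m=optics.camera_model('wrist')
for f in('w12','w13'):
    a=np.load(f+'.npz');print(f,wpix(a['T'],m,np.array([[.431,-.298,.054],a['T'][:3,3],a['T'][:3,3]+a['T'][:3,2]*.017])))
    P=wcloud(a['T'],m,a['d']);print([(u,v,P[v,u].round(3),a['d'][v,u]) for u,v in((252,265),(252,300),(250,230))])
p=np.load('scene1.npz')['p'][80:300,200:420,::-1];cv2.imwrite('pics/sc1.png',cv2.resize(p,None,fx=2.6,fy=2.6,interpolation=cv2.INTER_CUBIC))
E
```

```text
top 14
((448.9393615722656, -284.58233642578125), (12.129098892211914, 15.926642417907715), 1.319637656211853) [0.04633753 0.05104287 0.05925098]
scene 20
((480.14337158203125, -240.336181640625), (31.984649658203125, 180.93093872070312), 42.625) [0.04439317 0.05962372 0.06130281]
w12 [[254.16896083 179.3651534 ]
 [252.25187309 230.98919801]
 [252.28305356 221.4037445 ]]
[(252, 265, array([ 0.432, -0.267,  0.302]), np.float32(0.08508871)), (252, 300, array([ 0.414, -0.5  , -0.001]), np.float32(0.44004416)), (250, 230, array([ 0.42 , -0.381, -0.   ]), np.float32(0.4068445))]
w13 [[250.35022273 177.93167757]
 [252.25187309 230.98919801]
 [252.28305356 221.4037445 ]]
[(252, 265, array([ 0.434, -0.268,  0.299]), np.float32(0.08466077)), (252, 300, array([ 0.432, -0.306,  0.264]), np.float32(0.1291021)), (250, 230, array([ 0.432, -0.29 ,  0.22 ]), np.float32(0.16644205))]
```

View pics/sc1.png

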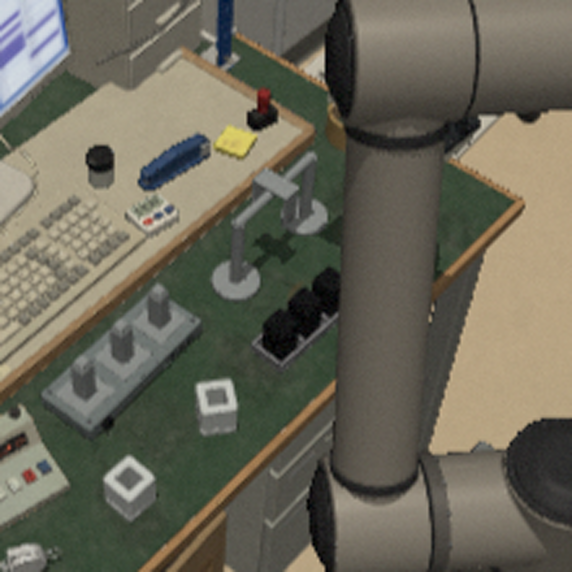

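The scene view shows the shafts bare, the caps in the tray and the clip on the rail. Sleeve 2 is hidden behind the arm. The wrist view still puts it exactly where I closed, so I'll retry and check partway.

Call:
{"method": "play_rows", "body": {
  "rows": [
    [0,0,0,0,0,0,0.85],
    [0,0,0,0,0,0,0.85],
    [0,0,0,0,0,0,0.85],
    [0,0,0,0,0,0,0.85],
    [0,0,0,0,0,0,0.85],
    [0,0,0,0,0,0,0.85],
    [0,0,0,0,0,0,0.85],
    [0,0,0,0,0,0,0.85],
    [0,0,0,0,0,0,0.85],
    [0,0,0,0,0,0,0.85],
    [0,0,0,0,0,0,0.85],
    [0,0,4,0,0,0,0.85],
    [0,0,8,0,0,0,0.85],
    [0,0,12,0,0,0,0.85]
  ]
}}

```text
time: 31.85
tool_pos: [0.4315, -0.2982, 0.0764]
tool_rot: [3.14, 0.001, 1.515]
contact_force: [0.4, -1.4, -0.6]
opening: 0.0777
grip_force: 0.0
```

```bash
python3 look.py w14; python3 - <<'E'
from lay import *
print(lay('w14',.431,-.298,.12,.045,.062))
E
```

```text
[ 0.4315 -0.2982  0.0764] 31.9 [-3.13404509 -0.00622997  1.51459935]
(3219, 'z', array([0.0488, 0.0529, 0.054 ]), 'c', array([ 430.3, -297.8]), 'size', array([48.5, 47.7]), 'ang', 85.8)
```

View pics/w14.png

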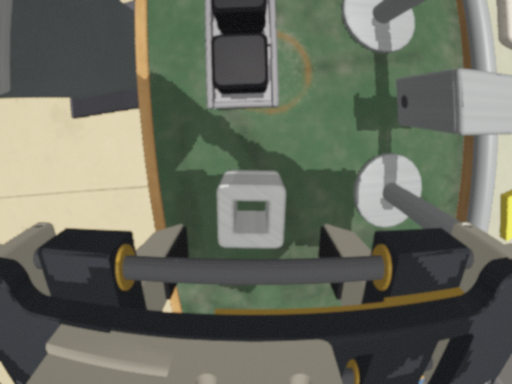

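The sleeve sits between the fingers at (250,208). I'll descend and close.

Call:
{"method": "play_rows", "body": {
  "rows": [
    [0,0,2,0,0,0,0.85],
    [0,0,4,0,0,0,0.85],
    [0,0,4,0,0,0,0.85],
    [0,0,4,0,0,0,0.85],
    [0,0,4,0,0,0,0],
    [0,0,4,0,0,0,0],
    [0,0,4,0,0,0,0],
    [0,0,4,0,0,0,0],
    [0,0,4,0,0,0,0]
  ]
}}

```text
time: 32.8
tool_pos: [0.4314, -0.2981, 0.0376]
tool_rot: [3.141, 0.0, 1.515]
contact_force: [-0.0, 0.3, -0.3]
opening: 0.0431
grip_force: 0.0
```

```bash
python3 look.py w15; python3 - <<'E'
from lay import *
print(lay('w15',.431,-.298,.12,.045,.062)); print(robot.observe()['opening'])
E
```

```text
[ 0.4314 -0.2981  0.0376] 32.85 [3.14139963e+00 1.94562413e-04 1.51473874e+00]
(3552, 'z', array([0.0472, 0.0529, 0.0568]), 'c', array([ 432.7, -292.6]), 'size', array([37.7, 64.3]), 'ang', 85.7)
0.03891917773901208
```

View pics/w15.png

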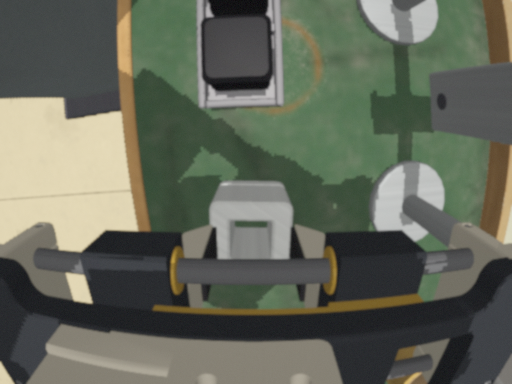

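The fingers appear to pass into the sleeve at (250,215) with no force at all, as if it isn't solid. I'll open and try another sleeve to compare.

Call:
{"method": "play_rows", "body": {
  "rows": [
    [0,0,0,0,0,0,0.85],
    [0,0,0,0,0,0,0.85],
    [0,0,0,0,0,0,0.85],
    [0,0,0,0,0,0,0.85],
    [0,0,0,0,0,0,0.85],
    [0,0,0,0,0,0,0.85],
    [0,0,-4,0,0,0,0.85],
    [0,0,-8,0,0,0,0.85],
    [0,0,-12,0,0,0,0.85],
    [0,0,-16,0,0,0,0.85],
    [0,0,-16,0,0,0,0.85]
  ]
}}

```text
time: 33.95
tool_pos: [0.4336, -0.3, 0.203]
tool_rot: [3.133, 0.007, 1.515]
contact_force: [0.4, -0.1, -0.1]
opening: 0.0782
grip_force: 0.0
```

```bash
python3 look.py w16; python3 - <<'E'
from lay import *
print(lay('w16',.431,-.298,.12,.045,.062)); print(goal([.421,.212,.20],1.565))
E
```

```text
[ 0.4336 -0.3     0.203 ] 34.0 [3.13686982 0.00400156 1.51485279]
(1349, 'z', array([0.0502, 0.0529, 0.0542]), 'c', array([ 431.2, -297.8]), 'size', array([48.8, 47.5]), 'ang', 86.0)
(array([50.96, -4.  , -0.22]), array([ 0.005,  0.004, -0.05 ]))
```

Call:
{"method": "play_rows", "body": {
  "rows": [
    [5,0,0,0,0,-0.02,0.85],
    [10,0,0,0,0,-0.05,0.85],
    [15,0,0,0,0,-0.05,0.85],
    [20,-1,0,0,0,-0.05,0.85],
    [25,-1,0,0,0,-0.05,0.85],
    [30,-2,0,0,0,-0.05,0.85],
    [35,-2,0,0,0,-0.05,0.85],
    [40,-3,0,0,0,-0.05,0.85],
    [45,-4,0,0,0,-0.05,0.85],
    [50,-4,0,0,0,-0.05,0.85],
    [51,-4,0,0,0,-0.05,0.85],
    [51,-4,0,0,0,-0.05,0.85],
    [51,-4,0,0,0,-0.05,0.85],
    [51,-4,0,0,0,-0.05,0.85]
  ]
}}

```text
time: 35.4
tool_pos: [0.4199, 0.2119, 0.1968]
tool_rot: [-3.141, 0.001, 1.563]
contact_force: [-0.3, 0.7, -0.1]
opening: 0.0778
grip_force: 0.0
```

```bash
python3 look.py w17; python3 - <<'E'
from lay import *
print(lay('w17',.421,.212,.08,.045,.062)); print(robot.observe()['tool_pos']);print(goal([.4215,.212,.037],1.565))
E
```

```text
[0.4199 0.2119 0.1968] 35.45 [-3.14093770e+00  6.11649622e-04  1.56265874e+00]
(1353, 'z', array([0.0511, 0.0529, 0.0541]), 'c', array([421.9, 213.1]), 'size', array([47.8, 47.6]), 'ang', 89.1)
[0.4200267  0.21190516 0.19699472]
(array([ 0.02,  0.16, 16.  ]), array([-0.001,  0.001, -0.002]))
```

Call:
{"method": "play_rows", "body": {
  "rows": [
    [0,0.2,4,0,0,0,0.85],
    [0,0.2,8,0,0,0,0.85],
    [0,0.2,12,0,0,0,0.85],
    [0,0.2,15,0,0,0,0.85],
    [0,0.2,16,0,0,0,0.85],
    [0,0.2,16,0,0,0,0.85],
    [0,0.2,16,0,0,0,0],
    [0,0.2,16,0,0,0,0],
    [0,0.2,16,0,0,0,0],
    [0,0.2,16,0,0,0,0],
    [0,0.2,16,0,0,0,0],
    [0,0.2,16,0,0,0,0],
    [0,0.2,16,0,0,0,0]
  ]
}}

```text
time: 36.75
tool_pos: [0.422, 0.2134, 0.0373]
tool_rot: [3.142, 0.0, 1.565]
contact_force: [0.4, -0.3, -0.1]
opening: 0.0269
grip_force: 0.0
```

This sleeve let the fingers through as well. I'll probe it from the side with closed fingers to see whether it is solid at all.

Call:
{"method": "play_rows", "body": {
  "rows": [
    [0,0,0,0,0,0,0],
    [0,0,-5,0,0,0,0],
    [0,0,-9,0,0,0,0],
    [-5,0,-9,0,0,0,0],
    [-7,0,-9,0,0,0,0],
    [-7,0,-9,0,0,0,0],
    [-7,0,-5,0,0,0,0],
    [-7,0,0,0,0,0,0],
    [-7,0,0,0,0,0,0]
  ]
}}

```text
time: 37.65
tool_pos: [0.4169, 0.1432, 0.0322]
tool_rot: [-3.129, 0.002, 1.565]
contact_force: [-0.4, -0.3, 0.4]
opening: 0.0003
grip_force: 0.0
```

```bash
python3 look.py w18; python3 - <<'E'
from lay import *
print(lay('w18',.421,.212,.08,.045,.062));s=robot.observe();print(s['tool_pos'],s['opening'],s['contact_force'])
E
```

```text
[0.4169 0.1432 0.0322] 37.7 [-3.13369172e+00  1.20238939e-03  1.56503209e+00]
(6167, 'z', array([0.0513, 0.0529, 0.0541]), 'c', array([420.9, 212.7]), 'size', array([48.2, 48.5]), 'ang', 89.3)
[0.41904497 0.14356594 0.03518634] 9.683495806633548e-05 [ 0.24000284 -0.46629848  0.96946778]
```

Call:
{"method": "play_rows", "body": {
  "rows": [
    [1,0,0,0,0,0,0],
    [2,0,0,0,0,0,0],
    [3,0,0,0,0,0,0],
    [3.5,0,0,0,0,0,0],
    [4,0,0,0,0,0,0],
    [4.5,0,0,0,0,0,0],
    [4.5,0,0,0,0,0,0]
  ]
}}

```text
time: 38.4
tool_pos: [0.4218, 0.1889, 0.0374]
tool_rot: [3.141, -0.0, 1.565]
contact_force: [-0.6, -0.8, 0.2]
opening: 0.0003
grip_force: 0.0
```

```bash
python3 look.py w19; python3 - <<'E'
from lay import *
print(lay('w19',.421,.212,.08,.045,.062));s=robot.observe();print(s['tool_pos'],s['opening'],s['contact_force'])
E
```

```text
[0.4218 0.1889 0.0374] 38.45 [-3.14157645e+00  1.32495254e-04  1.56524488e+00]
(4504, 'z', array([0.0489, 0.0529, 0.0543]), 'c', array([420.8, 215.7]), 'size', array([42.5, 48. ]), 'ang', 89.3)
[0.42176233 0.18855106 0.03730042] 9.002639482189934e-05 [0.18288037 0.47152798 0.03705613]
```

The far edge stayed at y=0.237 with the finger 9 mm inside the wall, so the sleeve isn't solid to the fingers at this height. I'll repeat the probe lower, near the foot.

Call:
{"method": "play_rows", "body": {
  "rows": [
    [-2,0,0,0,0,0,0],
    [-4,0,0,0,0,0,0],
    [-4,0,1.4,0,0,0,0],
    [-4,0,1.4,0,0,0,0],
    [-3,0,1.4,0,0,0,0],
    [-2,0,1.4,0,0,0,0],
    [-1,0,1.4,0,0,0,0],
    [0,0,1.4,0,0,0,0],
    [0,0,1.4,0,0,0,0]
  ]
}}

```text
time: 39.35
tool_pos: [0.4219, 0.19, 0.0235]
tool_rot: [3.141, -0.0, 1.567]
contact_force: [-0.3, -0.4, -0.9]
opening: 0.0004
grip_force: 0.0
```

```bash
python3 look.py w20; python3 - <<'E'
from lay import *
print(lay('w20',.421,.212,.08,.045,.062));s=robot.observe();print(s['tool_pos'],s['opening'],s['contact_force'])
E
```

```text
[0.4219 0.19   0.0235] 39.4 [3.14128623e+00 1.46972290e-06 1.56672516e+00]
(6693, 'z', array([0.0497, 0.0529, 0.0541]), 'c', array([420.6, 224.6]), 'size', array([51.5, 48.2]), 'ang', 89.8)
[0.42171098 0.18936324 0.02335778] 5.6197071520383926e-05 [ 0.2688478  -0.65980693 -0.12093335]
```

The low probe moved the sleeve: its far edge went from y=0.237 to 0.250. So it is solid only near the foot, and the grip has to be low. I'll rise, open and re-measure.

Call:
{"method": "play_rows", "body": {
  "rows": [
    [-2,0,0,0,0,0,0.85],
    [-2,0,-5,0,0,0,0.85],
    [-2,0,-9,0,0,0,0.85],
    [3,0,-12,0,0,0,0.85],
    [3.2,0,-12,0,0,0,0.85],
    [3.2,0,-12,0,0,0,0.85],
    [3.2,0,-12,0,0,0,0.85],
    [3.2,0,-12,0,0,0,0.85],
    [3.2,0,-12,0,0,0,0.85],
    [3.2,0,-12,0,0,0,0.85],
    [3.2,0,-12,0,0,0,0.85]
  ]
}}

```text
time: 40.5
tool_pos: [0.422, 0.22, 0.143]
tool_rot: [-3.141, 0.0, 1.564]
contact_force: [-0.4, -0.2, 0.4]
opening: 0.0774
grip_force: 0.0
```

```bash
python3 look.py w21; python3 - <<'E'
from lay import *
print(lay('w21',.421,.222,.08,.045,.062));s=robot.observe();print(s['tool_pos'],s['opening'],s['contact_force'])
E
```

```text
[0.422 0.22  0.143] 40.55 [-3.14122240e+00  2.37024659e-04  1.56434791e+00]
(2012, 'z', array([0.049 , 0.0529, 0.0541]), 'c', array([421. , 226.7]), 'size', array([47.9, 48.3]), 'ang', 0.1)
[0.42200287 0.22010523 0.14307438] 0.07778807175544937 [-0.08915874  0.32977483  0.35812896]
```

Call:
{"method": "play_rows", "body": {
  "rows": [
    [0.5,0,4,0,0,0,0.8],
    [0.5,0,8,0,0,0,0.8],
    [0.5,0,11,0,0,0,0.8],
    [0.5,0,11.6,0,0,0,0.8],
    [0.5,0,11.6,0,0,0,0.8],
    [0.5,0,11.6,0,0,0,0],
    [0.5,0,11.6,0,0,0,0],
    [0.5,0,11.6,0,0,0,0],
    [0.5,0,11.6,0,0,0,0],
    [0.5,0,11.6,0,0,0,0],
    [0.5,0,11.6,0,0,0,0]
  ]
}}

```text
time: 41.65
tool_pos: [0.4224, 0.2255, 0.0282]
tool_rot: [3.14, -0.0, 1.565]
contact_force: [-2.3, 0.2, 6.2]
opening: 0.0477
grip_force: 35.0
```

Gripped at 48 mm. I'll lift, then measure the sleeve in hand against the shaft.

Call:
{"method": "play_rows", "body": {
  "rows": [
    [0,0,-2,0,0,0,0],
    [0,0,-6,0,0,0,0],
    [0,0,-10,0,0,0,0],
    [0,0,-14,0,0,0,0],
    [0,0,-14,0,0,0,0],
    [0,0,-14,0,0,0,0]
  ]
}}

```text
time: 42.25
tool_pos: [0.422, 0.2254, 0.1676]
tool_rot: [3.14, -0.0, 1.565]
contact_force: [-0.4, -0.4, -1.7]
opening: 0.0477
grip_force: 35.0
```

```bash
python3 look.py w22; python3 - <<'E'
from lay import *
print(lay('w22',.4225,.23,.07,.18,.205));
for y,x in((.0762,.566),(.1507,.562)): print(lay('w22',x,y,.03,.085,.105))
print(goal([.5623,.149,.168],1.635))
E
```

```text
[0.422  0.2254 0.1676] 42.3 [-3.14028235e+00  5.88835199e-04  1.56481530e+00]
(4622, 'z', array([0.183 , 0.1924, 0.2013]), 'c', array([422.4, 231.9]), 'size', array([37.5, 80.6]), 'ang', 89.9)
None
None
(array([-7.53, 14.15, -0.17]), array([-0.001,  0.001, -0.07 ]))
```

```bash
python3 - <<'E'
from lay import *
print(goal([.5655,.076,.168],1.635))
E
```

```text
(array([-14.83,  14.51,  -0.16]), array([-0.001,  0.001, -0.07 ]))
```

Call:
{"method": "play_rows", "body": {
  "rows": [
    [-3,3,0,0,0,-0.03,0],
    [-6,6,0,0,0,-0.06,0],
    [-9,9,0,0,0,-0.07,0],
    [-12,12,0,0,0,-0.07,0],
    [-14.8,14.5,0,0,0,-0.07,0],
    [-14.8,14.5,0,0,0,-0.07,0],
    [-14.8,14.5,0,0,0,-0.07,0]
  ]
}}

```text
time: 43.0
tool_pos: [0.5651, 0.0759, 0.1648]
tool_rot: [-3.137, -0.0, 1.633]
contact_force: [-0.7, 0.3, -1.3]
opening: 0.0473
grip_force: 35.0
```

```bash
python3 look.py w23; python3 - <<'E'
from lay import *
print(lay('w23',.563,.15,.03,.094,.105),lay('w23',.563,.15,.03,.05,.105))
print(lay('w23',.5665,.08,.05,.187,.199));print(lay('w23',.55,.076,.15,.022,.04))
E
```

```text
[0.5651 0.0759 0.1648] 43.05 [-3.13746688e+00 -5.37937732e-04  1.63435177e+00]
(459, 'z', array([0.0947, 0.0986, 0.1   ]), 'c', array([562.3, 150.9]), 'size', array([17.9, 17.3]), 'ang', 3.7) (670, 'z', array([0.0899, 0.0978, 0.0999]), 'c', array([562.3, 150.9]), 'size', array([21.6, 21.1]), 'ang', 3.4)
(3766, 'z', array([0.1881, 0.1897, 0.196 ]), 'c', array([565.2,  85. ]), 'size', array([80.4, 32.3]), 'ang', 3.8)
(8587, 'z', array([0.0275, 0.0291, 0.0305]), 'c', array([560.8, 120.6]), 'size', array([ 96.9, 139.9]), 'ang', 3.2)
```

View pics/w23.png

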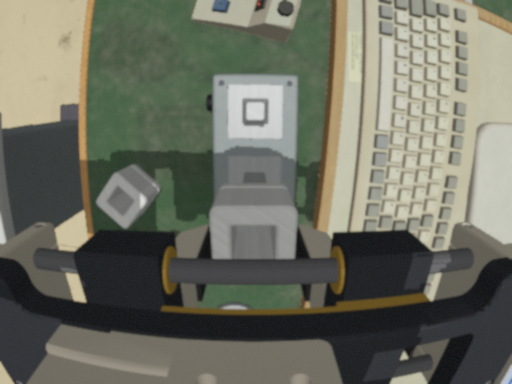

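The held sleeve is at (253,215), square to the bank. Bare shaft 0 is at (255,112).

```bash
python3 - <<'E'
from lay import *
a=np.load('w23.npz');m=optics.camera_model('wrist');T=a['T'];P=wcloud(T,m,a['d'])
C=P.reshape(-1,3)-T[:3,3];t=C@T[:3,:3]  # tool coords
k=(abs(t[:,1])<.020)&(t[:,2]>-.034)&(t[:,2]<-.018)&(t[:,0]>-.05)&(t[:,0]<.06)&(a['d'].ravel()>0)
q=t[k];print(k.sum(),np.percentile(q[:,0],[0,1,50,99,100]).round(4),np.percentile(q[:,2],[1,50,99]).round(4))
# hole edge points
k2=(abs(t[:,1])<.008)&(t[:,2]>-.06)&(t[:,2]<.03)&(t[:,0]>-.03)&(t[:,0]<.04)&(a['d'].ravel()>0)
q=t[k2];i=np.argsort(q[:,0]);print(q[i][::12].round(3).tolist())
s=np.array([.5623,.1509,.1]);print(goal([.5623,.1495,.145],1.632))
E
```

```text
2665 [-0.0099 -0.0063  0.0166  0.0249  0.0252] [-0.0262 -0.0247 -0.0188]
[[-0.013, -0.008, 0.011], [-0.013, -0.001, 0.009], [-0.012, -0.002, 0.015], [-0.012, 0.007, 0.015], [-0.012, -0.0, 0.023], [-0.012, -0.002, 0.015], [-0.012, 0.008, -0.012], [-0.012, -0.006, 0.013], [-0.012, -0.006, 0.009], [-0.012, 0.002, -0.013], [-0.012, -0.008, -0.001], [-0.012, 0.003, 0.008], [-0.012, 0.003, 0.027], [-0.012, 0.0, 0.009], [-0.012, -0.003, 0.012], [-0.012, -0.001, 0.016], [-0.012, 0.003, 0.016], [-0.012, -0.001, 0.023], [-0.012, 0.003, 0.021], [-0.012, 0.0, 0.021], [-0.012, -0.007, 0.021], [-0.012, 0.0, -0.008], [-0.012, -0.008, -0.008], [-0.012, 0.004, 0.024], [-0.012, -0.008, 0.012], [-0.012, 0.006, -0.01], [-0.012, 0.007, -0.005], [-0.012, -0.003, -0.013], [-0.012, -0.005, 0.019], [-0.012, -0.004, 0.002], [-0.012, 0.002, -0.015], [-0.012, -0.005, 0.007], [-0.012, 0.002, -0.009], [-0.012, 0.004, 0.005], [-0.012, -0.008, 0.01], [-0.012, 0.005, -0.008], [-0.012, -0.003, -0.002], [-0.012, -0.008, 0.005], [-0.012, -0.002, 0.002], [-0.012, -0.005, -0.001], [-0.012, -0.0, -0.012], [-0.012, -0.003,
[... 2079 characters left out ...]
 -0.001, -0.001], [0.025, 0.002, 0.001], [0.025, -0.008, -0.001], [0.025, -0.008, -0.01], [0.025, -0.007, -0.023], [0.025, 0.001, -0.017], [0.025, 0.002, -0.019], [0.025, -0.005, -0.003], [0.025, 0.007, -0.012], [0.025, 0.004, -0.023], [0.025, -0.007, 0.024], [0.025, -0.0, -0.021], [0.025, 0.0, -0.008], [0.025, 0.001, 0.006], [0.025, 0.004, -0.018], [0.025, 0.002, -0.014], [0.025, -0.005, -0.001], [0.025, 0.004, -0.002], [0.025, -0.006, -0.016], [0.025, 0.002, -0.012], [0.025, -0.0, 0.001], [0.025, 0.007, 0.023], [0.025, -0.007, -0.022], [0.025, -0.002, -0.004], [0.025, 0.007, 0.007], [0.025, -0.006, 0.005], [0.025, -0.001, -0.02]]
(array([7.28, 0.22, 2.03]), array([-0.004, -0.001,  0.002]))
```

Call:
{"method": "play_rows", "body": {
  "rows": [
    [3,0.1,0,0,0,0,0],
    [6,0.2,0,0,0,0,0],
    [7.3,0.2,0,0,0,0,0],
    [7.3,0.2,0,0,0,0,0],
    [7.3,0.2,1,0,0,0,0],
    [7.3,0.2,1.8,0,0,0,0],
    [7.3,0.2,1.8,0,0,0,0],
    [7.3,0.2,1.8,0,0,0,0]
  ]
}}

```text
time: 43.85
tool_pos: [0.5633, 0.1487, 0.1488]
tool_rot: [-3.141, 0.0, 1.634]
contact_force: [-0.1, -0.3, -0.9]
opening: 0.0472
grip_force: 35.0
```

```bash
python3 - <<'E'
from lay import *
print(goal([.5623,.1501,.118],1.632))
E
```

```text
(array([ 0.15, -0.09,  3.08]), array([-0.001,  0.   ,  0.002]))
```

Call:
{"method": "play_rows", "body": {
  "rows": [
    [0.15,-0.1,0,0,0,0,0],
    [0.15,-0.1,1,0,0,0,0],
    [0.15,-0.1,1.5,0,0,0,0],
    [0.15,-0.1,2,0,0,0,0],
    [0.15,-0.1,2.5,0,0,0,0],
    [0.15,-0.1,3.0,0,0,0,0],
    [0.15,-0.1,3.3,0,0,0,0],
    [0.15,-0.1,3.3,0,0,0,0]
  ]
}}

```text
time: 44.65
tool_pos: [0.5621, 0.1509, 0.1158]
tool_rot: [-3.141, 0.0, 1.635]
contact_force: [-1.2, -0.5, -1.5]
opening: 0.0476
grip_force: 35.0
```

Call:
{"method": "play_rows", "body": {
  "rows": [
    [0,0,1,0,0,0,0],
    [0,0,2,0,0,0,0],
    [0,0,3,0,0,0,0],
    [0,0,4,0,0,0,0],
    [0,0,5,0,0,0,0],
    [0,0,5.4,0,0,0,0],
    [0,0,5.6,0,0,0,0],
    [0,0,5.7,0,0,0,0],
    [0,0,5.7,0,0,0,0]
  ]
}}

```text
time: 45.55
tool_pos: [0.5626, 0.151, 0.0595]
tool_rot: [3.141, 0.0, 1.635]
contact_force: [0.6, -0.9, -2.2]
opening: 0.0476
grip_force: 35.0
```

Seated height to within about 1 mm. Release in place, then rise and measure.

Call:
{"method": "play_rows", "body": {
  "rows": [
    [0,0,0.1,0,0,0,0],
    [0,0,0.1,0,0,0,0.6],
    [0,0,0.1,0,0,0,0.7],
    [0,0,0.1,0,0,0,0.8],
    [0,0,0.1,0,0,0,0.8],
    [0,0,0.1,0,0,0,0.8],
    [0,0,-4,0,0,0,0.8],
    [0,0,-8,0,0,0,0.8],
    [0,0,-12,0,0,0,0.8],
    [0,0,-14,0,0,0,0.8],
    [0,0,-14,0,0,0,0.8],
    [0,0,-14,0,0,0,0.8]
  ]
}}

```text
time: 46.75
tool_pos: [0.5621, 0.1509, 0.1988]
tool_rot: [-3.141, 0.0, 1.635]
contact_force: [0.6, -0.8, -0.6]
opening: 0.0732
grip_force: 0.0
```

```bash
python3 look.py w24; python3 - <<'E'
from lay import *
print(lay('w24',.5625,.15,.04,.072,.09));
print(lay('w24',.422,.052,.06,.045,.062));print(goal([.422,.051,.2],1.57-.665),goal([.422,.051,.2],1.57+.905))
E
```

```text
[0.5621 0.1509 0.1988] 46.8 [-3.13938755e+00  2.68764091e-04  1.63483868e+00]
(1690, 'z', array([0.0782, 0.083 , 0.0845]), 'c', array([563.3, 152. ]), 'size', array([47.6, 48.1]), 'ang', 4.1)
(172, 'z', array([0.0464, 0.0522, 0.0539]), 'c', array([425.9,  72.1]), 'size', array([12.3, 28. ]), 'ang', 50.8)
(array([ -9.07, -14.57,  -0.17]), array([-0.002,  0.001,  0.73 ])) (array([ -9.07, -14.57,  -0.17]), array([-0.002, -0.001, -0.84 ]))
```

Sleeve 0 is home. Now sleeve 1, which stands rotated.

Call:
{"method": "play_rows", "body": {
  "rows": [
    [-2,-3,0,0,0,0.14,0.8],
    [-4,-6,0,0,0,0.28,0.8],
    [-6,-9,0,0,0,0.42,0.8],
    [-8,-12,0,0,0,0.56,0.8],
    [-9.1,-14.6,0,0,0,0.7,0.8],
    [-9.1,-14.6,0,0,0,0.743,0.8],
    [-9.1,-14.6,0,0,0,0.743,0.8],
    [-9.1,-14.6,0,0,0,0.743,0.8]
  ]
}}

```text
time: 47.6
tool_pos: [0.4223, 0.0508, 0.1984]
tool_rot: [-3.14, 0.001, 0.893]
contact_force: [0.8, -0.3, -0.1]
opening: 0.0732
grip_force: 0.0
```

```bash
python3 look.py w25; python3 - <<'E'
from lay import *
r=lay('w25',.422,.052,.06,.045,.062);print(r);print(goal([.4215,.051,.028],1.571+np.radians(-38.7)))
print(goal([r[4][0]/1000,r[4][1]/1000-.001,.028],np.radians(r[8])))
E
```

```text
[0.4223 0.0508 0.1984] 47.65 [-3.14044406e+00  8.63572305e-04  8.93327939e-01]
(1408, 'z', array([0.0506, 0.0528, 0.0541]), 'c', array([422.2,  51.2]), 'size', array([48.7, 48.2]), 'ang', 50.9)
(array([-0.04, -0.06, 17.05]), array([-0.001,  0.001, -0.002]))
(array([-0.06,  0.04, 17.05]), array([-0.001,  0.001,  0.005]))
```

Call:
{"method": "play_rows", "body": {
  "rows": [
    [0,0,4,0,0,0,0.8],
    [0,0,8,0,0,0,0.8],
    [0,0,12,0,0,0,0.8],
    [0,0,16,0,0,0,0.8],
    [0,0,17,0,0,0,0.8],
    [0,0,17,0,0,0,0.8],
    [0,0,17,0,0,0,0],
    [0,0,17,0,0,0,0],
    [0,0,17,0,0,0,0],
    [0,0,17,0,0,0,0],
    [0,0,17,0,0,0,0],
    [0,0,17,0,0,0,0]
  ]
}}

```text
time: 48.85
tool_pos: [0.4231, 0.0508, 0.0303]
tool_rot: [3.14, -0.001, 0.892]
contact_force: [-0.5, 0.1, 8.0]
opening: 0.0471
grip_force: 35.0
```

Call:
{"method": "play_rows", "body": {
  "rows": [
    [0,0,-2,0,0,0,0],
    [0,0,-6,0,0,0,0],
    [0,0,-10,0,0,0,0],
    [0,0,-14,0,0,0,0],
    [0,0,-14,0,0,0,0],
    [0,0,-14,0,0,0,0]
  ]
}}

```text
time: 49.45
tool_pos: [0.4226, 0.0508, 0.1698]
tool_rot: [3.14, -0.001, 0.892]
contact_force: [0.1, 0.3, -1.3]
opening: 0.0472
grip_force: 35.0
```

```bash
python3 - <<'E'
from lay import *
print(goal([.570,.001,.168],1.635))
E
```

```text
(array([ 5.39, 14.6 ,  0.2 ]), array([ 0.002, -0.   , -0.743]))
```

Call:
{"method": "play_rows", "body": {
  "rows": [
    [1,3,0,0,0,-0.13,0],
    [2,6,0,0,0,-0.26,0],
    [3,9,0,0,0,-0.39,0],
    [4,12,0,0,0,-0.52,0],
    [5.4,14.6,0,0,0,-0.65,0],
    [5.4,14.6,0,0,0,-0.743,0],
    [5.4,14.6,0,0,0,-0.743,0],
    [5.4,14.6,0,0,0,-0.743,0]
  ]
}}

```text
time: 50.25
tool_pos: [0.5688, 0.0013, 0.1675]
tool_rot: [-3.138, -0.001, 1.632]
contact_force: [0.9, 0.5, -1.8]
opening: 0.0472
grip_force: 35.0
```

```bash
python3 look.py w26; cat > held.py <<'E'
from lay import *
def held(f):
    a=np.load(f+'.npz');m=optics.camera_model('wrist');T=a['T'];P=wcloud(T,m,a['d'])
    t=(P.reshape(-1,3)-T[:3,3])@T[:3,:3];ok=a['d'].ravel()>0
    s=t[ok&(abs(t[:,1])<.008)&(t[:,2]>-.02)&(t[:,2]<.02)&(t[:,0]>.018)&(t[:,0]<.032)];h=t[ok&(abs(t[:,1])<.008)&(t[:,2]>-.02)&(t[:,2]<.02)&(t[:,0]<-.005)&(t[:,0]>-.02)]
    w=t[ok&(t[:,2]>-.03)&(t[:,2]<-.018)&(t[:,0]>.014)&(t[:,0]<.0235)&(abs(t[:,1])<.04)]
    top=t[ok&(abs(t[:,1])<.01)&(t[:,0]>.014)&(t[:,0]<.023)&(t[:,2]<-.015)&(t[:,2]>-.04)]
    print('side',np.median(s[:,0]),len(s),'hole',np.median(h[:,0]) if len(h) else 0,'top',np.median(top[:,2]))
E
python3 - <<'E'
from held import *
held('w26');held('w23')
print(lay('w26',.5665,.076,.03,.094,.105),lay('w26',.5665,.076,.03,.05,.105))
E
```

```text
[0.5688 0.0013 0.1675] 50.3 [-3.13898369e+00 -4.02349174e-04  1.63263187e+00]
side 0.02277279687431243 461 hole -0.013647280963587794 top -0.022430654830294865
side 0.02461618703792269 470 hole -0.011774268990534412 top -0.02495655429651509
(460, 'z', array([0.0945, 0.0987, 0.1001]), 'c', array([566.1,  76.4]), 'size', array([18.2, 17.5]), 'ang', 3.6) (647, 'z', array([0.09  , 0.0975, 0.1   ]), 'c', array([566.6,  76.4]), 'size', array([21. , 21.3]), 'ang', 3.4)
```

```bash
python3 - <<'E'
from lay import *
print(goal([.5662,.0774,.118],1.632))
E
```

```text
(array([7.61, 0.21, 5.01]), array([-0.003, -0.   ,  0.001]))
```

Call:
{"method": "play_rows", "body": {
  "rows": [
    [3,0.1,0,0,0,0,0],
    [6,0.2,0,0,0,0,0],
    [7.6,0.2,0,0,0,0,0],
    [7.6,0.2,0,0,0,0,0],
    [7.6,0.2,1,0,0,0,0],
    [7.6,0.2,1.8,0,0,0,0],
    [7.6,0.2,1.8,0,0,0,0],
    [7.6,0.2,1.8,0,0,0,0]
  ]
}}

```text
time: 51.1
tool_pos: [0.567, 0.0763, 0.1507]
tool_rot: [-3.14, 0.0, 1.634]
contact_force: [-0.2, 0.3, -0.9]
opening: 0.0473
grip_force: 35.0
```

```bash
python3 - <<'E'
from lay import *
print(goal([.5662,.0774,.118],1.632))
E
```

```text
(array([ 0.12, -0.07,  3.27]), array([-0.001,  0.   ,  0.002]))
```

Call:
{"method": "play_rows", "body": {
  "rows": [
    [0.06,-0.07,0,0,0,0,0],
    [0.06,-0.07,1,0,0,0,0],
    [0.06,-0.07,1.5,0,0,0,0],
    [0.06,-0.07,2,0,0,0,0],
    [0.06,-0.07,2.5,0,0,0,0],
    [0.06,-0.07,3.0,0,0,0,0],
    [0.06,-0.07,3.3,0,0,0,0],
    [0.06,-0.07,3.3,0,0,0,0]
  ]
}}

```text
time: 51.9
tool_pos: [0.5661, 0.0777, 0.1177]
tool_rot: [-3.141, 0.0, 1.635]
contact_force: [0.2, 0.5, -1.6]
opening: 0.0474
grip_force: 35.0
```

Call:
{"method": "play_rows", "body": {
  "rows": [
    [0,0,1,0,0,0,0],
    [0,0,2,0,0,0,0],
    [0,0,3,0,0,0,0],
    [0,0,4,0,0,0,0],
    [0,0,5,0,0,0,0],
    [0,0,5.4,0,0,0,0],
    [0,0,5.6,0,0,0,0],
    [0,0,5.7,0,0,0,0],
    [0,0,5.7,0,0,0,0]
  ]
}}

```text
time: 52.8
tool_pos: [0.5666, 0.0776, 0.0615]
tool_rot: [3.141, 0.0, 1.635]
contact_force: [-0.5, -0.4, -1.0]
opening: 0.0469
grip_force: 35.0
```

Call:
{"method": "play_rows", "body": {
  "rows": [
    [0,0,0.05,0,0,0,0],
    [0,0,0.05,0,0,0,0.6],
    [0,0,0.05,0,0,0,0.7],
    [0,0,0.05,0,0,0,0.8],
    [0,0,0.05,0,0,0,0.8],
    [0,0,0.05,0,0,0,0.8],
    [0,0,-4,0,0,0,0.8],
    [0,0,-8,0,0,0,0.8],
    [0,0,-12,0,0,0,0.8],
    [0,0,-14,0,0,0,0.8],
    [0,0,-14,0,0,0,0.8],
    [0,0,-14,0,0,0,0.8]
  ]
}}

```text
time: 54.0
tool_pos: [0.5661, 0.0776, 0.2008]
tool_rot: [-3.141, 0.0, 1.635]
contact_force: [-0.5, -0.6, 0.5]
opening: 0.073
grip_force: 0.0
```

```bash
python3 look.py w27; python3 - <<'E'
from lay import *
print(lay('w27',.5665,.077,.04,.072,.09));print(lay('w27',.5625,.15,.035,.072,.09))
print(goal([.4305,-.298,.205],1.515))
E
```

```text
[0.5661 0.0776 0.2008] 54.05 [-3.13935971e+00  6.96701354e-06  1.63483929e+00]
(1672, 'z', array([0.078 , 0.083 , 0.0844]), 'c', array([567.6,  76.9]), 'size', array([47.8, 47.7]), 'ang', 4.1)
(1782, 'z', array([0.0811, 0.0829, 0.0843]), 'c', array([563.4, 151.5]), 'size', array([48.1, 47.8]), 'ang', 3.6)
(array([-36.62, -15.89,  -0.47]), array([-0.002,  0.   ,  0.12 ]))
```

Both are home. Now sleeve 2.

Call:
{"method": "play_rows", "body": {
  "rows": [
    [-4,-4,0,0,0,0.05,0.8],
    [-8,-8,0,0,0,0.1,0.8],
    [-12,-12,0,0,0,0.12,0.8],
    [-16,-15.9,0,0,0,0.12,0.8],
    [-20,-15.9,0,0,0,0.12,0.8],
    [-25,-15.9,0,0,0,0.12,0.8],
    [-30,-15.9,0,0,0,0.12,0.8],
    [-35,-15.9,0,0,0,0.12,0.8],
    [-36.6,-15.9,0,0,0,0.12,0.8],
    [-36.6,-15.9,0,0,0,0.12,0.8],
    [-36.6,-15.9,0,0,0,0.12,0.8],
    [-36.6,-15.9,0,0,0,0.12,0.8]
  ]
}}

```text
time: 55.25
tool_pos: [0.4308, -0.2964, 0.2004]
tool_rot: [-3.14, -0.002, 1.516]
contact_force: [-0.6, -0.6, -0.1]
opening: 0.0735
grip_force: 0.0
```

```bash
python3 look.py w28; python3 - <<'E'
from lay import *
r=lay('w28',.431,-.298,.1,.045,.062);print(r)
print(goal([r[4][0]/1000,r[4][1]/1000-.001,.03],1.504))
E
```

```text
[ 0.4308 -0.2964  0.2004] 55.3 [-3.14057953e+00 -1.06506834e-03  1.51607826e+00]
(1358, 'z', array([0.0507, 0.0529, 0.0542]), 'c', array([ 431.3, -297.8]), 'size', array([48.6, 47.4]), 'ang', 85.8)
(array([-0.26,  0.06, 17.08]), array([-0.001, -0.001,  0.012]))
```

Call:
{"method": "play_rows", "body": {
  "rows": [
    [-0.1,0,4,0,0,0.012,0.8],
    [-0.1,0,8,0,0,0.012,0.8],
    [-0.1,0,12,0,0,0.012,0.8],
    [-0.1,0,16,0,0,0.012,0.8],
    [-0.1,0,17.1,0,0,0.012,0.8],
    [-0.1,0,17.1,0,0,0.012,0.8],
    [-0.1,0,17.1,0,0,0.012,0],
    [-0.1,0,17.1,0,0,0.012,0],
    [-0.1,0,17.1,0,0,0.012,0],
    [-0.1,0,17.1,0,0,0.012,0],
    [-0.1,0,17.1,0,0,0.012,0],
    [-0.1,0,17.1,0,0,0.012,0]
  ]
}}

```text
time: 56.5
tool_pos: [0.4315, -0.2992, 0.0315]
tool_rot: [3.14, 0.001, 1.503]
contact_force: [-0.6, 1.4, 6.6]
opening: 0.0473
grip_force: 35.0
```

Call:
{"method": "play_rows", "body": {
  "rows": [
    [0,0,-2,0,0,0,0],
    [0,0,-6,0,0,0,0],
    [0,0,-10,0,0,0,0],
    [0,0,-14,0,0,0,0],
    [0,0,-15,0,0,0,0],
    [0,0,-15,0,0,0,0]
  ]
}}

```text
time: 57.1
tool_pos: [0.4316, -0.2992, 0.1817]
tool_rot: [3.139, 0.002, 1.503]
contact_force: [-0.3, 0.1, -2.1]
opening: 0.0472
grip_force: 35.0
```

```bash
python3 - <<'E'
from lay import *
print(goal([.574,-.074,.175],1.632))
E
```

```text
(array([23.44, 12.68,  0.65]), array([ 0.002,  0.002, -0.129]))
```

Call:
{"method": "play_rows", "body": {
  "rows": [
    [4,0,0,0,0,-0.05,0],
    [8,0,0,0,0,-0.1,0],
    [12,0,0,0,0,-0.129,0],
    [16,0,0,0,0,-0.129,0],
    [20,2,0,0,0,-0.129,0],
    [22,5,0,0,0,-0.129,0],
    [23.4,9,0,0,0,-0.129,0],
    [23.4,12,0,0,0,-0.129,0],
    [23.4,12.7,0.6,0,0,-0.129,0],
    [23.4,12.7,0.6,0,0,-0.129,0],
    [23.4,12.7,0.6,0,0,-0.129,0],
    [23.4,12.7,0.6,0,0,-0.129,0]
  ]
}}

```text
time: 58.3
tool_pos: [0.5724, -0.0741, 0.1739]
tool_rot: [-3.14, -0.0, 1.631]
contact_force: [0.4, -0.6, -1.4]
opening: 0.0473
grip_force: 35.0
```

```bash
python3 look.py w29; python3 - <<'E'
from held import *
held('w29')
print(lay('w29',.5705,.0015,.03,.094,.105),lay('w29',.5705,.0015,.03,.05,.105))
print(goal([.5704,.0015,.15],1.632))
E
```

```text
[ 0.5724 -0.0741  0.1739] 58.35 [-3.14088931e+00 -1.04715696e-04  1.63115627e+00]
side 0.025278247221858355 460 hole -0.01115709743109173 top -0.02158976445793908
(434, 'z', array([0.0948, 0.0987, 0.1   ]), 'c', array([570.1,   1. ]), 'size', array([18.6, 18. ]), 'ang', 3.5) (619, 'z', array([0.0899, 0.0978, 0.0999]), 'c', array([570.5,   1.4]), 'size', array([21.6, 20.9]), 'ang', 3.3)
(array([7.57, 0.23, 2.43]), array([-0.001, -0.   , -0.001]))
```

Call:
{"method": "play_rows", "body": {
  "rows": [
    [3,0.1,0,0,0,0,0],
    [6,0.2,0,0,0,0,0],
    [7.3,0.2,0,0,0,0,0],
    [7.3,0.2,0,0,0,0,0],
    [7.3,0.2,1,0,0,0,0],
    [7.3,0.2,2,0,0,0,0],
    [7.3,0.2,2,0,0,0,0],
    [7.3,0.2,2,0,0,0,0],
    [7.3,0.2,2,0,0,0,0]
  ]
}}

```text
time: 59.25
tool_pos: [0.5714, -0.0015, 0.1543]
tool_rot: [3.141, 0.0, 1.631]
contact_force: [-0.1, 0.1, -2.0]
opening: 0.0473
grip_force: 35.0
```

```bash
python3 - <<'E'
from lay import *
print(robot.observe()['tool_pos'],goal([.5703,-.0002,.12],1.632))
E
```

```text
[ 0.5714407  -0.00148139  0.15434805] (array([ 0.14, -0.11,  3.43]), array([ 0.   ,  0.   , -0.001]))
```

Call:
{"method": "play_rows", "body": {
  "rows": [
    [0.1,-0.1,0,0,0,0,0],
    [0.1,-0.1,1,0,0,0,0],
    [0.1,-0.1,1.5,0,0,0,0],
    [0.1,-0.1,2,0,0,0,0],
    [0.1,-0.1,2.5,0,0,0,0],
    [0.1,-0.1,3.0,0,0,0,0],
    [0.1,-0.1,3.5,0,0,0,0],
    [0.1,-0.1,3.5,0,0,0,0]
  ]
}}

```text
time: 60.05
tool_pos: [0.5697, 0.0, 0.1184]
tool_rot: [-3.14, -0.0, 1.632]
contact_force: [0.4, -0.7, -1.9]
opening: 0.0475
grip_force: 35.0
```

Engaged with no side force. Lower 5.6 cm to the seat.

Call:
{"method": "play_rows", "body": {
  "rows": [
    [0,0,1,0,0,0,0],
    [0,0,2,0,0,0,0],
    [0,0,3,0,0,0,0],
    [0,0,4,0,0,0,0],
    [0,0,5,0,0,0,0],
    [0,0,5.4,0,0,0,0],
    [0,0,5.55,0,0,0,0],
    [0,0,5.6,0,0,0,0],
    [0,0,5.6,0,0,0,0]
  ]
}}

```text
time: 60.95
tool_pos: [0.5705, -0.0001, 0.0637]
tool_rot: [3.141, 0.0, 1.632]
contact_force: [-0.1, 0.2, -1.5]
opening: 0.0474
grip_force: 35.0
```

Call:
{"method": "play_rows", "body": {
  "rows": [
    [0,0,0,0,0,0,0],
    [0,0,0,0,0,0,0.6],
    [0,0,0,0,0,0,0.7],
    [0,0,0,0,0,0,0.8],
    [0,0,0,0,0,0,0.8],
    [0,0,0,0,0,0,0.8],
    [0,0,-4,0,0,0,0.8],
    [0,0,-8,0,0,0,0.8],
    [0,0,-12,0,0,0,0.8],
    [0,0,-16,0,0,0,0.8],
    [0,0,-18,0,0,0,0.8],
    [0,0,-18,0,0,0,0.8],
    [0,0,-18,0,0,0,0.8]
  ]
}}

```text
time: 62.25
tool_pos: [0.5699, 0.0, 0.2428]
tool_rot: [-3.141, 0.0, 1.632]
contact_force: [-0.4, -0.3, -1.0]
opening: 0.0733
grip_force: 0.0
```

```bash
python3 look.py w30; python3 - <<'E'
from lay import *
for x,y in((.5705,.001),(.5665,.077),(.5625,.15)):print(lay('w30',x,y,.035,.072,.11))
for n in('scene',):
    p,d=optics.read_camera(n);p=p[80:300,200:420,::-1];cv2.imwrite('pics/fin.png',cv2.resize(p,None,fx=2.6,fy=2.6,interpolation=cv2.INTER_CUBIC))
E
```

```text
[0.5699 0.     0.2428] 62.3 [-3.13927236e+00 -3.31228397e-04  1.63178594e+00]
(1676, 'z', array([0.0807, 0.0832, 0.0991]), 'c', array([571.2,   1.4]), 'size', array([47.6, 48.7]), 'ang', 3.6)
(1765, 'z', array([0.0815, 0.0833, 0.0991]), 'c', array([567.6,  76.1]), 'size', array([48.1, 47.8]), 'ang', 3.4)
(1752, 'z', array([0.0805, 0.0832, 0.0992]), 'c', array([563.1, 151. ]), 'size', array([48. , 48.2]), 'ang', 3.4)
```

View pics/fin.png

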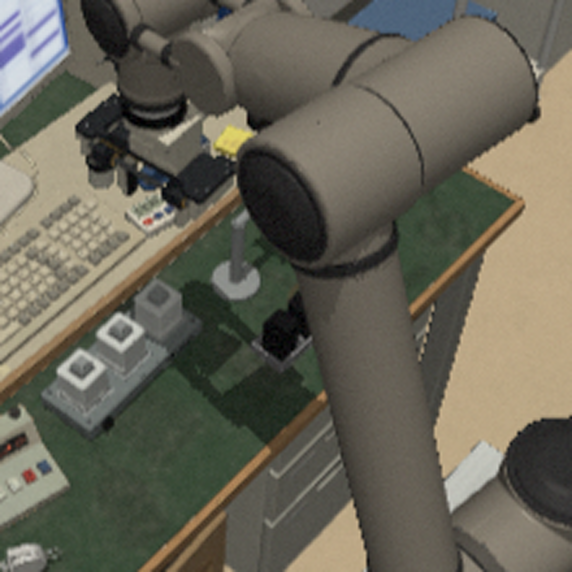

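All three sleeves sit home on the shafts, at (80,372), (122,338) and (160,303) in the last view, and nothing is being touched. As a last check I'll confirm the clip and caps from the stored near view, then hand in.

```bash
python3 - <<'E'
from lay import *
print(lay('w28',.554,-.217,.06,.139,.16))
for y in(-.191,-.14):print(lay('w28',.431,y,.03,.055,.09))
print(robot.hand_in())
E
```

```text
(2097, 'z', array([0.1408, 0.1422, 0.1434]), 'c', array([ 554.3, -217.6]), 'size', array([58.1, 30.4]), 'ang', 2.6)
(1138, 'z', array([0.0613, 0.0639, 0.0652]), 'c', array([ 429.6, -190.6]), 'size', array([35.4, 36.2]), 'ang', 88.7)
(1133, 'z', array([0.0608, 0.0638, 0.0652]), 'c', array([ 431.5, -139.7]), 'size', array([36.7, 35.6]), 'ang', 86.8)
the job is handed in; nothing more can be done
None
```

I handed the job in at about 62 s: by camera measurement the clip is astride the rail, all three caps are in the tray wells and all three sleeves are home and released; the hand-in returned no verdict, and I did not re-measure the tally counter or tape roll.

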